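# Clear the soap ends and lay the spray bottles in their rack

### The arm

A 7-joint arm with a two-finger parallel gripper is mounted at the origin on the work surface. World frame = base frame: x ahead of the robot, y to its left, z up, the work surface at z = 0. Lengths are in mm, angles in degrees, forces in N, time in s.
With the tool pointing down it reaches from about 425 to 875 mm from the base axis. Payload 4.7 kg.
Tool frame: the origin (TCP) lies midway between the tips of the shut fingers; the grasp point (between the pads) lies 19 mm behind it; z points along the fingers, y is the line along which they close (so a half turn about z gives the same grasp; the last joint's range is limited). The gripper opens to 87 mm and grips with 3 to 60 N. Pads are 19 mm wide; open, the fingers measure 117 mm over their backs; the gripper's body (75 mm by 190 mm) begins 51 mm behind the grasp point.
Start: joints at [71.74, 18.392, -4.016, 83.108, 1.295, 78.541, -3.26], TCP at [212.329, -614.363, 222.587] pointing down, gripper open.
Joint ranges: [-163.93, 163.93], [-17.29, 119.83], [-79.2, 71.16], [3.27, 140.29], [-89.18, 269.18], [5.43, 117.66], [-154.24, 154.24]. Speed limits (degrees/s): [147.25, 147.25, 180, 180, 180, 180, 180].

### API

Orientations are given as a 3x3 rotation matrix whose columns are the frame's x, y, z axes.
In Python, from plant import sensors, imaging, workorder gives the robot as it stands. The module is installed in compiled form; this text tells all that it offers.
- The arm moves only by the shell command python3 -m pendant 'ROWS' [FORCE]. ROWS is a JSON object of lists of equal length, an entry for each row: "xyz": the shift along the world's x, y, z normalised to -1 to 1, where 1 is 40 cm, a list of three; "rotation": the turn, a rotation vector about the world's x, y, z normalised to -1 to 1, where 1 is 45 degrees, a list of three; "jaw": the opening, from 0 (shut) to 1 (fully open). A call has 1 to 12 rows; each row shifts and turns the commanded pose from where the row before left it; what a row does not reach is not made up. A row lasts 1/8 s, in which the tool goes at most 62.5 mm and 10.7 degrees, less where a joint would pass 70% of its speed; a pose out of reach is approached as far as the arm can. A call with a number of a shift or a turn outside -1 to 1 is refused whole. A call with a gripper value outside its range is refused whole. The fingers move at their own pace and stop on an object; FORCE is the grip in N (left out, the last holds). Time passes only in rows, so rows that do not move let the fingers close. It gives the time, the measured TCP pose, the force, the opening and the grip force at its end, in the units of the state.
- sensors.state(): the state, without advancing time (a new reading comes with each control period).
- imaging.snapshot(name): name is "scene" or "side" or "wrist"; returns a dict with "color" (400x640x3 uint8, red, green, blue), "z_map" (400x640 float32, mm along the optical axis (not along the pixel's ray), 0 where there is no reading), "fov_y" (degrees; the focal length in pixels is half the picture's height over the tangent of half this angle, whatever the lens; pixels are square), "cx", "cy" (the principal point, pixels), "T" (4x4, takes a point from camera to world coordinates); the wrist camera has in their place "hand_eye" (4x4, takes a point from camera to tool coordinates, whose origin is the TCP and whose axes are the flange's). Camera axes: x right, y down, z forward; pixel columns grow to the right and rows downward; lengths in mm; the calibration is good to about 2 mm. The wrist camera is an equidistant fisheye: a pixel r from the principal point sees the ray r / f radians off the axis. A picture is of the moment at which its call begins: read the wrist's pose just before it.
- workorder.close_job(): hands the job in; it is judged then, once.
The state is a dict: "t": time; "joint_positions": joint angles; "joint_velocities": joint speeds; "tau": joint torques, N m; "position": TCP position; "ee_rot": TCP orientation; "force": force on the tool from outside, world axes, zero at the start; "wrist_torque": the same for the moment, N m; "opening": finger opening in mm; "gripper_force": force on a finger pad.
Only numpy, scipy, OpenCV 4.12 (cv2) and the standard library are available. Lean on these libraries where they do the work, as an engineer would, in place of code of your own. Each camera call takes 0.05 s, during which the arm holds its last target. There are 200 camera calls.

### The job

Tidy the wash place: first put every soap end that lies on the wooden bottle rack and about the crate top into the green basin. Then lay every spray bottle on its side in the rack, each in a V-cradle of its own (any of the three), fully down in it, with its foot at the rack's end board and its spray head sticking out over the open end. Leave the other things where they are.

Things in the scene. Friction and masses are not known exactly. Their poses are not given: they have to be found in the camera images.
- rack: wooden rack, fixed. Floor board 170 x 240, 12 thick; two rows of V saddles (12 thick, at x -55 and +52, tops 48 high) form three cradles along its x axis at y -80, 0, +80. A bottle lying in one has its axis 46 above the crate top. End board across the -x end (inner face x -81, top 56); +x end open, heads overhang it. Origin: on the crate top under the middle; +x from end board to open end. All mm
- basin: green plastic round basin, fixed, 272 mm across the rim, about 215 mm across the floor, 70 mm high, walls 5 mm, floor 6 mm. Origin: centre of its underside
- bottle1: clear round spray bottle, upright at start: body 40 mm across, 150 tall, then 26 mm neck and white spray head (56 x 26 x 28, centre 182 above the foot, nozzle reaching 40 from the axis along own +x); 196 tall overall, about 180 g, balance point about 85 above the foot. Origin: centre of the foot; z runs foot to head. Two or three bottles are present
- bottle2: clear round spray bottle, upright at start: body 40 mm across, 150 tall, then 26 mm neck and white spray head (56 x 26 x 28, centre 182 above the foot, nozzle reaching 40 from the axis along own +x); 196 tall overall, about 180 g, balance point about 85 above the foot. Origin: centre of the foot; z runs foot to head. Two or three bottles are present
- bottle3: clear round spray bottle, upright at start: body 40 mm across, 150 tall, then 26 mm neck and white spray head (56 x 26 x 28, centre 182 above the foot, nozzle reaching 40 from the axis along own +x); 196 tall overall, about 180 g, balance point about 85 above the foot. Origin: centre of the foot; z runs foot to head. Two or three bottles are present
- soap1: cream-coloured end of a soap bar, a firm stepped chunk 60 x 42 x 36 mm (x, y, z; the top 12 mm only over its -x two thirds), 90 g. Origin: centre of the underside. Three or four are present: one or two on the rack's floor board between its saddle rows, the others on the crate top
- soap2: cream-coloured end of a soap bar, a firm stepped chunk 60 x 42 x 36 mm (x, y, z; the top 12 mm only over its -x two thirds), 90 g. Origin: centre of the underside. Three or four are present: one or two on the rack's floor board between its saddle rows, the others on the crate top
- soap3: cream-coloured end of a soap bar, a firm stepped chunk 60 x 42 x 36 mm (x, y, z; the top 12 mm only over its -x two thirds), 90 g. Origin: centre of the underside. Three or four are present: one or two on the rack's floor board between its saddle rows, the others on the crate top
- soap4: cream-coloured end of a soap bar, a firm stepped chunk 60 x 42 x 36 mm (x, y, z; the top 12 mm only over its -x two thirds), 90 g. Origin: centre of the underside. Three or four are present: one or two on the rack's floor board between its saddle rows, the others on the crate top
- paddle: small wooden paddle lying flat, 240 mm long, blade 70 mm wide, 12 mm thick; not to be moved. Origin: about its middle, underside
- canister: squat steel canister with hinged lid, 106 mm across, 64 mm high (knob 10 mm more); not to be moved. Origin: centre of its underside
- cup: white plastic mug, 80 mm across, 90 mm high; not to be moved. Origin: centre of its underside
Mind the look-alikes: they are no part of the job. What is shaped like the soap1 but blue is not meant.

How it is judged (in metres and radians):
On the way, in this order (a step that is already met when the one before it is completed fails the run):
1. every soap end is in the basin (horizontal distance between each of soap1, soap2, soap3, soap4 and basin below 0.122 m and height (world z) of each of soap1, soap2, soap3, soap4 below 0.06 m), for 0.2 s.
2. every bottle lies on its side in a cradle of the rack, foot at the end board, head over the open end (angle between the z axis of each of bottle1, bottle2, bottle3 and the x axis of rack, either way round below 0.1 rad and x of bottle1 in the frame of rack between -0.086 and -0.05 m and z of bottle1 in the frame of rack between 0.038 and 0.054 m and (y of bottle1 in the frame of rack between -0.089 and -0.071 m or y of bottle1 in the frame of rack between -0.009 and 0.009 m or y of bottle1 in the frame of rack between 0.071 and 0.089 m) and x of bottle2 in the frame of rack between -0.086 and -0.05 m and z of bottle2 in the frame of rack between 0.038 and 0.054 m and (y of bottle2 in the frame of rack between -0.089 and -0.071 m or y of bottle2 in the frame of rack between -0.009 and 0.009 m or y of bottle2 in the frame of rack between 0.071 and 0.089 m) and x of bottle3 in the frame of rack between -0.086 and -0.05 m and z of bottle3 in the frame of rack between 0.038 and 0.054 m and (y of bottle3 in the frame of rack between -0.089 and -0.071 m or y of bottle3 in the frame of rack between -0.009 and 0.009 m or y of bottle3 in the frame of rack between 0.071 and 0.089 m)), for 0.2 s.
At the end, for the whole second after the job is handed in: every soap end rests inside the basin; every bottle rests on its side in a cradle: axis within 0.1 rad of the rack's x, centre of its foot 46 mm (+-8) up, within 9 mm of the cradle's middle line and 50 to 86 mm behind the rack's origin, next to the end board, head at the open end (all of step 1 and all of step 2 and linear speed of each of soap1, soap2, soap3, soap4, bottle1, bottle2, bottle3 below 0.03 m/s and angular speed of each of soap1, soap2, soap3, soap4, bottle1, bottle2, bottle3 below 0.4 rad/s); the robot touches nothing.
It fails at once if the paddle, canister or mug is shifted by more than 50 mm (distance of any of paddle, canister, cup from where it was at the start of the episode above 0.05 m).
Of bottle1, bottle2, bottle3 only 2 to 3 are there at a start; the rules pass over those that are not, and their reading is None.
Of soap1, soap2, soap3, soap4 only 3 to 4 are there at a start; the rules pass over those that are not, and their reading is None.
At some moment in a run one of soap1, soap2, soap3, soap4 may be knocked a few centimetres aside while the robot is not near it.
Once in a run the grip may slacken for a moment while it holds something.
It also fails if it takes over 210 s, if anything falls off the work surface, if the arm or the gripper's body presses on something with over 40 N, if the wrist force passes 120 N, or if a joint passes its speed limit or range.

## Working session

There is one attempt and no reset: what is moved stays moved. The work goes in short steps, Python scripts to look and compute and a shell command to move; the robot and the scene stay as the last step left them, time stands still between calls to the robot, and variables do not carry over. Pictures are saved under pics/ and viewed, at most 14 in all, crops included, and the job is handed in when it is done.

```bash
mkdir -p pics
cat > h.py <<'E'
import numpy as np, cv2
from plant import sensors, imaging, workorder
def snap(n,fn=None):
    s=sensors.state(); d=imaging.snapshot(n)
    if n=='wrist':
        T=np.eye(4);T[:3,:3]=np.array(s['ee_rot']);T[:3,3]=s['position'];d['T']=T@np.array(d['hand_eye'])
    d['fish']=n=='wrist'
    d['f']=200/np.tan(np.radians(d['fov_y'])/2)
    if fn: cv2.imwrite('pics/'+fn,d['color'][:,:,::-1])
    return d
def cloud(d):
    v,u=np.mgrid[0:400,0:640].astype(float); z=d['z_map']
    x=(u-d['cx'])/d['f'];y=(v-d['cy'])/d['f']
    if d['fish']:
        r=np.hypot(x,y)+1e-9;k=np.tan(np.minimum(r,1.5))/r;x,y=x*k,y*k
    P=np.stack([x*z,y*z,z],-1)@d['T'][:3,:3].T+d['T'][:3,3]
    P[z<=0]=np.nan
    return P
E
python3 - <<'E'
from h import *
for n in ['scene','side','wrist']:
    d=snap(n,n+'0.png'); print(n,d['fov_y'],d['cx'],d['cy'],np.round(d['T'],3).tolist()); np.savez(n+'0.npz',P=cloud(d),c=d['color'])
s=sensors.state(); print(s)
E
```

```text
scene 45.43403820190998 320.44208150077975 195.9822180307256 [[-0.527, 0.464, -0.712, 1771.262], [0.85, 0.272, -0.452, 760.847], [-0.016, -0.843, -0.537, 944.944], [0.0, 0.0, 0.0, 1.0]]
side 57.92844128142227 319.69331849764177 202.0187765539846 [[-0.788, -0.46, 0.409, 171.395], [-0.616, 0.591, -0.521, 496.609], [-0.003, -0.662, -0.749, 798.67], [0.0, 0.0, 0.0, 1.0]]
wrist 65.70646984690485 322.66615773749675 205.4685298530305 [[0.327, -0.908, -0.263, 283.293], [-0.945, -0.314, -0.088, -589.165], [-0.003, 0.277, -0.961, 384.744], [0.0, 0.0, 0.0, 1.0]]
{'t': 0.15, 'joint_positions': array([71.74058085, 18.42928947, -4.01564241, 83.15870601,  1.29365788,
       78.54131663, -3.26039851]), 'joint_velocities': array([ 0.00348569, -0.13700605, -0.046264  , -0.04262738,  0.03094989,
       -0.00994594,  0.0007485 ]), 'tau': array([-3.72411751e-04, -4.91796041e+01, -4.05064104e-01, -3.12876034e+01,
       -6.37197238e-02,  4.04936098e-02,  9.20225261e-05]), 'position': array([ 212.1677252 , -613.95304881,  221.71416057]), 'ee_rot': array([[ 9.45130082e-01,  3.26693793e-01, -5.41559286e-04],
       [ 3.26694236e-01, -9.45129096e-01,  1.36711651e-03],
       [-6.52149588e-05, -1.46902724e-03, -9.99998919e-01]]), 'force': array([-0.10174143, -1.13725234,  0.54015238]), 'wrist_torque': array([-0.04665653, -0.04483318,  0.01232217]), 'gripper_force': 0.0, 'opening': 86.97879525658243}
```

View pics/scene0.png

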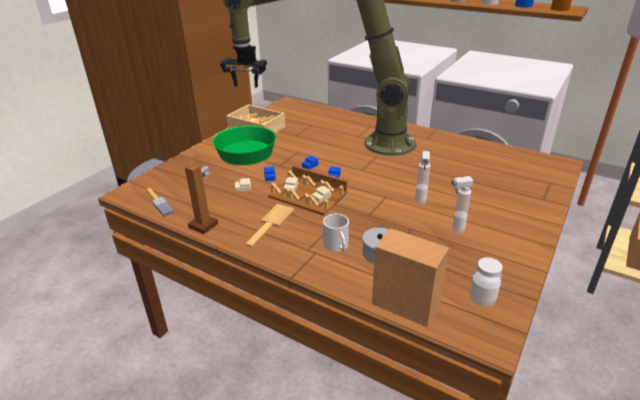

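View pics/side0.png

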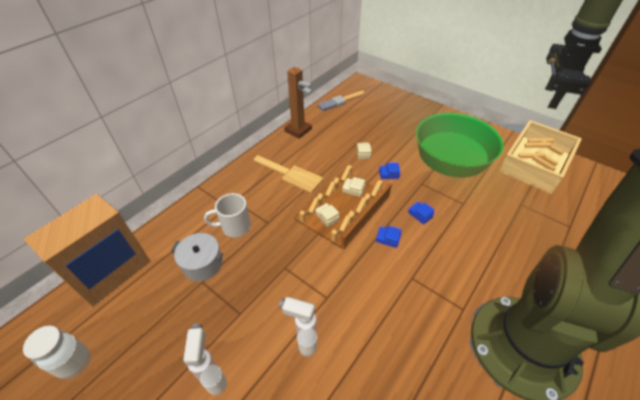

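Both views show the following:
- Two bottles, at about (423,180) and (461,205) in the scene picture.
- Three cream soaps: two in the rack at (291,184) and (321,194), one on the table at (243,185).
- Three blue decoys, and the green basin at (245,143).

Next I build an orthographic top view from both depth maps.

```bash
cat > top.py <<'E'
from h import *
def ortho(items,x0,x1,y0,y1,res,fn,zlim=(-5,260)):
    W=int((y1-y0)/res);H=int((x1-x0)/res);im=np.zeros((H,W,3),np.uint8);hz=np.full((H,W),-1e9)
    for P,c in items:
        p=P.reshape(-1,3);c=c.reshape(-1,3)
        ok=np.isfinite(p[:,0])&(p[:,2]>zlim[0])&(p[:,2]<zlim[1]);p=p[ok];c=c[ok]
        o=np.argsort(p[:,2]);p=p[o];c=c[o]
        r=((x1-p[:,0])/res).astype(int);q=((y1-p[:,1])/res).astype(int)
        k=(r>=1)&(r<H-1)&(q>=1)&(q<W-1)
        for a,b,z,cc in zip(r[k],q[k],p[k,2],c[k]):
            for da in(0,1):
                for db in (0,1):
                    if z>hz[a+da,b+db]-2: hz[a+da,b+db]=z;im[a+da,b+db]=cc[::-1]
    if fn: cv2.imwrite('pics/'+fn,im)
    return im,hz
E
python3 - <<'E'
from top import *
A=[(lambda z:(z['P'],z['c']))(np.load(n+'0.npz')) for n in ('scene','side')]
ortho(A,150,950,-750,450,2,'top0.png')
P=np.concatenate([a[0].reshape(-1,3) for a in A]);C=np.concatenate([a[1].reshape(-1,3) for a in A])
for n in (0,1):
    P,C=A[n]; hsv=cv2.cvtColor(C,cv2.COLOR_RGB2HSV).astype(int);h,s,v=[hsv[...,i] for i in range(3)]
    def rep(name,m,lo,hi):
        m=m&(np.nan_to_num(P[...,2],nan=-99)>lo)&(np.nan_to_num(P[...,2],nan=999)<hi)
        N,L,st,ce=cv2.connectedComponentsWithStats(m.astype(np.uint8),connectivity=4)
        for i in range(1,N):
            if st[i,4]>40:
                q=P[L==i];print(n,name,st[i,4],np.round(ce[i]),'mean',np.round(q.mean(0)),'min',np.round(np.percentile(q,3,0)),'max',np.round(np.percentile(q,97,0)))
    rep('soap',(h>15)&(h<35)&(s<115)&(v>130),8,70)
    rep('blue',(h>105)&(h<130)&(s>150),8,90)
    rep('green',(h>50)&(h<80)&(s>150),-5,90)
    rep('white',(s<40)&(v>120),12,230)
E
```

```text
0 soap 426 [336.  24.] mean [-1690. -1261.    39.] min [-1724. -1517.    10.] max [-1660. -1020.    67.]
0 soap 1848 [510.  46.] mean [-1690.    86.    39.] min [-1716.  -690.    10.] max [-1664.   743.    68.]
0 soap 57 [636.  62.] mean [-1690.   856.    38.] min [-1717.   840.    10.] max [-1668.   877.    69.]
0 soap 937 [41. 80.] mean [  324. -2079.    39.] min [   63. -2097.    10.] max [  554. -2060.    67.]
0 soap 328 [247. 114.] mean [ 146. -680.   52.] min [  78. -727.   14.] max [ 241. -578.   69.]
0 soap 201 [276. 123.] mean [ 145. -508.   43.] min [  83. -515.   11.] max [ 224. -502.   69.]
0 soap 151 [291. 183.] mean [ 556. -139.   42.] min [ 527. -161.   25.] max [ 594. -118.   52.]
0 soap 162 [243. 185.] mean [ 633. -305.   26.] min [ 609. -332.    9.] max [ 657. -283.   41.]
0 soap 207 [322. 194.] mean [555.  -6.  38.] min [527. -31.  18.] max [581.  14.  52.]
0 blue 137 [310. 162.] mean [ 359. -182.   26.] min [ 332. -205.   10.] max [ 382. -166.   40.]
0 blue 120 [269. 173.] mean [ 515. -270.   28.] min [ 488. -293.   10.] max [ 539. -247.   40.]
0 blue 92 [334. 171
[... 3782 characters left out ...]
.]
1 white 965 [231. 214.] mean [737. 162.  58.] min [698. 120.  17.] max [774. 199.  91.]
1 white 1313 [196. 253.] mean [709. 299.  62.] min [666. 251.  32.] max [758. 342.  67.]
1 white 73 [505. 301.] mean [ 70. -69.  16.] min [ 59. -80.  13.] max [ 80. -60.  20.]
1 white 1070 [302. 322.] mean [368. 301. 152.] min [349. 283.  44.] max [403. 312. 198.]
1 white 1260 [201. 360.] mean [461. 460. 152.] min [447. 433.  50.] max [493. 479. 198.]
1 white 1820 [ 51. 350.] mean [725. 620.  98.] min [705. 590.  38.] max [762. 647. 122.]
1 white 101 [482. 349.] mean [70. 70. 16.] min [61. 57. 13.] max [80. 81. 20.]
1 white 124 [551. 394.] mean [-69.  70.  16.] min [-79.  57.  13.] max [-60.  80.  20.]
```

View pics/top0.png

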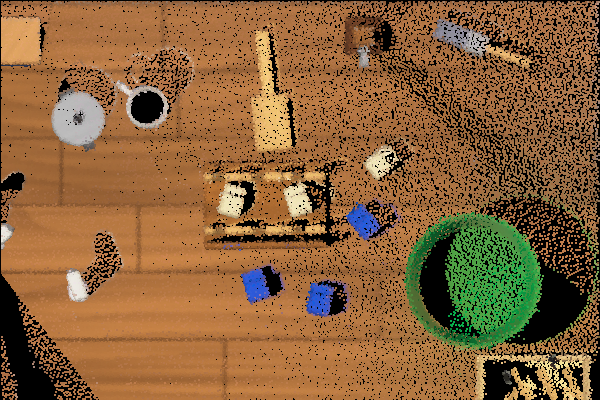

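The top view shows the rack with its dark end board towards the robot (row ~242), so the rack's +x points roughly along world +x. The basin is centred near pixel (473,280), about (389,-495). Next I fit the soap and rack poses.

```bash
cat > fit.py <<'E'
from h import *
def soapfit(items,c,zt,rad=50):
    """fit the top two faces; zt= support height"""
    for k,(P,C) in enumerate(items):
        hsv=cv2.cvtColor(C,cv2.COLOR_RGB2HSV).astype(int)
        m=(hsv[...,0]>12)&(hsv[...,0]<38)&(hsv[...,1]<130)&(hsv[...,2]>110)&(np.hypot(P[...,0]-c[0],P[...,1]-c[1])<rad)
        for nm,lo,hi in (('top',30,44),('step',20,28),('all',8,44)):
            q=P[m&(P[...,2]>zt+lo)&(P[...,2]<zt+hi)]
            if len(q)<15: print(k,nm,len(q));continue
            r=cv2.minAreaRect(q[:,:2].astype(np.float32));print(k,nm,len(q),'c',np.round(r[0]),'size',np.round(r[1]),'ang',round(r[2]),'z',np.round(np.median(q[:,2])))
E
python3 - <<'E'
from fit import *
A=[(lambda z:(z['P'],z['c']))(np.load(n+'0.npz')) for n in ('scene','side')]
for c,z in (((552,-140),12),((550,-8),12),((626,-304),0)): print(c);soapfit(A,c,z)
for k,(P,C) in enumerate(A):
    hsv=cv2.cvtColor(C,cv2.COLOR_RGB2HSV).astype(int)
    R=(P[...,0]>440)&(P[...,0]<650)&(P[...,1]>-240)&(P[...,1]<70)
    q=P[R&(P[...,2]>51.5)&(P[...,2]<60)&((P[...,0]<500))]
    print('end',len(q)); 
    if len(q)>20:
        f=np.polyfit(q[:,1],q[:,0],1);print('fit',f,'yaw',-np.degrees(np.arctan(f[0])),np.percentile(q[:,1],[1,99]),np.percentile(q[:,0],[2,50,98]))
    for a,b in ((485,530),(580,630)):
        q=P[R&(P[...,2]>40)&(P[...,2]<51)&(P[...,0]>a)&(P[...,0]<b)&(hsv[...,1]>100)]
        if len(q)<15: continue
        f=np.polyfit(q[:,1],q[:,0],1);print('sad',len(q),f,-np.degrees(np.arctan(f[0])),np.percentile(q[:,1],[1,99]),np.median(q[:,0]))
        print(np.histogram(q[:,1],np.arange(-240,70,10))[0])
    q=P[R&(P[...,2]>8)&(P[...,2]<60)&(P[...,1]>-230)&(P[...,1]<60)];r=cv2.minAreaRect(q[:,:2].astype(np.float32));print('rack',r)
E
python3 - <<'E'
import cv2
i=cv2.imread('pics/scene0.png')[140:260,200:360];j=cv2.imread('pics/side0.png')[130:250,280:440]
cv2.imwrite('pics/crop0.png',cv2.hconcat([cv2.resize(i,None,fx=2.5,fy=2.5,interpolation=2),cv2.resize(j,None,fx=2.5,fy=2.5,interpolation=2)]))
E
```

```text
(552, -140)
0 top 87 c [ 560. -141.] size [82. 44.] ang 21 z 48.0
0 step 51 c [ 560. -135.] size [36. 70.] ang 63 z 36.0
0 all 160 c [ 561. -142.] size [83. 46.] ang 20 z 43.0
1 top 144 c [ 542. -149.] size [37. 43.] ang 18 z 48.0
1 step 101 c [ 550. -146.] size [59. 43.] ang 14 z 35.0
1 all 317 c [ 554. -149.] size [65. 55.] ang 18 z 39.0
(550, -8)
0 top 85 c [560. -14.] size [48. 75.] ang 72 z 49.0
0 step 61 c [558. -12.] size [44. 71.] ang 66 z 37.0
0 all 219 c [559. -13.] size [51. 77.] ang 80 z 39.0
1 top 179 c [540. -12.] size [43. 37.] ang 76 z 48.0
1 step 97 c [549. -14.] size [40. 61.] ang 72 z 36.0
1 all 354 c [549. -14.] size [43. 61.] ang 73 z 42.0
(626, -304)
0 top 69 c [ 618. -308.] size [56. 34.] ang 39 z 36.0
0 step 55 c [ 627. -311.] size [45. 56.] ang 39 z 25.0
0 all 179 c [ 626. -311.] size [57. 64.] ang 21 z 26.0
1 top 114 c [ 620. -306.] size [42. 40.] ang 35 z 36.0
1 step 46 c [ 627. -314.] size [40. 62.] ang 39 z 23.0
1 all 211 c [ 625. -314.] size [42. 66.] ang 38 z 32.0
end 141
fit [-1.39730691e-02  4.60136574e+02] yaw 0.8005457858156384 [-195.62994332   38.7
[... 510 characters left out ...]
578125, 274.8959045410156), 2.676091432571411)
end 286
fit [-1.27349824e-02  4.58406633e+02] yaw 0.7296213023955713 [-198.66557618   37.62997263] [454.13314437 459.04562983 465.27797021]
sad 151 [-5.80567339e-03  4.90722954e+02] 0.33263684535706534 [-197.39128057   39.05583425] 490.9546637280502
[ 0  0  0  0 12 15  0  0  0  0  4 17  7 18  1  0  0  0  6 19  7 18  1  0
  0  0  7 19  0  0]
sad 146 [-1.23595345e-02  5.96418746e+02] 0.7081131100201151 [-197.01094484   39.82477323] 596.9858231945352
[ 0  0  0  1  8 16  0  0  0  0  4 18  7 16  1  0  0  0  3 18 10 16  0  0
  0  0  4 23  1  0]
rack ((551.8675537109375, -80.35011291503906), (195.36854553222656, 244.47129821777344), 0.6172005534172058)
```

View pics/crop0.png

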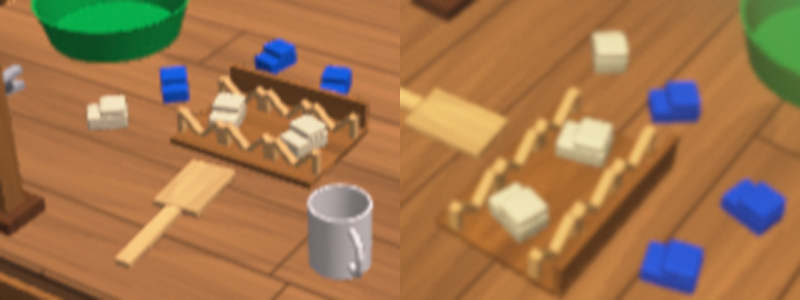

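The fits against the given sizes:
- **Rack:** the crop shows the open end facing away from the robot. Origin is about (546.5,-79.5) with yaw about 0.6°, and the saddle rows match the given spacing.
- **Soap A:** (549,-146), long axis +16°.
- **Soap B:** (549,-14), long axis -17°.
- **Soap C:** (626,-312), long axis -51°.

The top heights of 48, 48 and 36 mm are as expected. I start with soap A.

```bash
python3 -m pendant '{"xyz":[[0.07,0.0975,-0.01],[0.07,0.0975,-0.01],[0.07,0.0975,-0.01],[0.07,0.0975,-0.01],[0.07,0.0975,-0.01],[0.07,0.0975,-0.01],[0.07,0.0975,-0.01],[0.07,0.0975,-0.01],[0.07,0.0975,-0.01],[0.07,0.0975,-0.01],[0.07,0.0975,-0.01],[0.07,0.0975,-0.01]],"rotation":[[0,0,0],[0,0,0],[0,0,0],[0,0,0],[0,0,0],[0,0,-0.067],[0,0,0],[0,0,0],[0,0,0],[0,0,0],[0,0,0],[0,0,0]],"jaw":[0.8,0.8,0.8,0.8,0.8,0.8,0.8,0.8,0.8,0.8,0.8,0.8]}' 25; python3 -m pendant '{"xyz":[[0,0,0],[0,0,0]],"rotation":[[0,0,0],[0,0,0]],"jaw":[0.8,0.8]}'
python3 - <<'E'
from fit import *
s=sensors.state();print(np.round(s['ee_rot'],3).tolist(),np.round(s['joint_positions'],2))
d=snap('wrist','w1.png');P=cloud(d)
A=[(P,d['color'])]
for c,z in (((549,-146),12),((549,-14),12),((626,-312),0)): print(c);soapfit(A,c,z)
E
```

```text
t: 1.65
position: [548.9, -145.1, 174.3]
ee_rot: [[0.961, 0.276, -0.0], [0.276, -0.961, -0.0], [-0.0, 0.0, -1.0]]
force: [-0.5, -1.0, -0.3]
opening: 69.7
gripper_force: 0.0
t: 1.9
position: [547.8, -147.0, 174.2]
ee_rot: [[0.961, 0.276, -0.001], [0.276, -0.961, -0.001], [-0.001, 0.0, -1.0]]
force: [0.5, -1.0, -0.7]
opening: 69.8
gripper_force: 0.0
[[0.961, 0.276, -0.001], [0.276, -0.961, -0.001], [-0.001, 0.0, -1.0]] [ 36.3   11.86 -27.13  98.07   5.72  71.49 -66.1 ]
(549, -146)
0 top 1580 c [ 561. -145.] size [76. 41.] ang 16 z 49.0
0 step 880 c [ 574. -139.] size [35. 41.] ang 20 z 37.0
0 all 2536 c [ 559. -146.] size [76. 49.] ang 6 z 48.0
(549, -14)
0 top 1431 c [559. -19.] size [43. 77.] ang 75 z 49.0
0 step 912 c [560. -25.] size [77. 41.] ang 31 z 37.0
0 all 2626 c [558. -18.] size [46. 81.] ang 80 z 46.0
(626, -312)
0 top 1138 c [ 620. -308.] size [42. 38.] ang 40 z 37.0
0 step 572 c [ 626. -315.] size [42. 60.] ang 38 z 24.0
0 all 1983 c [ 626. -315.] size [42. 60.] ang 39 z 35.0
```

View pics/w1.png

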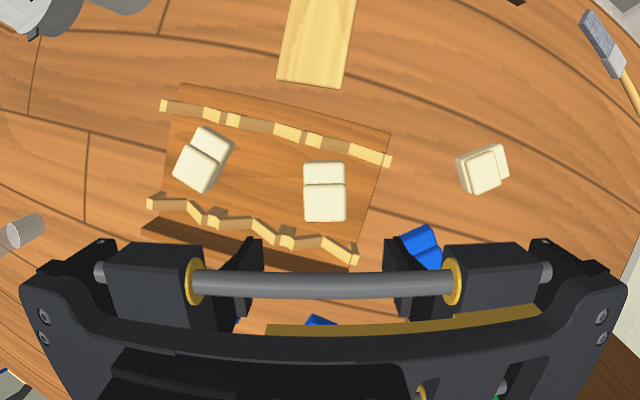

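The wrist view shows soap A centred between the fingers at (324,190), square to the image, so the yaw is right. I grasp it now.

```bash
python3 -m pendant '{"xyz":[[0,0,-0.1],[0,0,-0.1],[0,0,-0.1],[0,0,-0.05],[0,0,-0.035],[0,0,0],[0,0,0],[0,0,0],[0,0,0],[0,0,0]],"rotation":[[0,0,0],[0,0,0],[0,0,0],[0,0,0],[0,0,0],[0,0,0],[0,0,0],[0,0,0],[0,0,0],[0,0,0]],"jaw":[0.8,0.8,0.8,0.8,0.8,0.8,0,0,0,0]}' 30;python3 -m pendant '{"xyz":[[0,0,0],[0,0,0.05],[0,0,0.1],[0,0,0.12]],"rotation":[[0,0,0],[0,0,0],[0,0,0],[0,0,0]],"jaw":[0,0,0,0]}'
```

```text
t: 3.2
position: [548.8, -146.8, 21.2]
ee_rot: [[0.961, 0.276, 0.001], [0.276, -0.961, -0.001], [0.001, 0.001, -1.0]]
force: [-0.8, -1.1, 1.7]
opening: 42.0
gripper_force: 30.0
t: 3.7
position: [547.5, -145.8, 129.8]
ee_rot: [[0.961, 0.277, -0.002], [0.277, -0.961, 0.001], [-0.001, -0.001, -1.0]]
force: [0.7, -0.2, -0.5]
opening: 41.6
gripper_force: 30.0
```

```bash
python3 -m pendant '{"xyz":[[-0.035,-0.109,0.01],[-0.035,-0.109,0.01],[-0.035,-0.109,0.01],[-0.035,-0.109,0.01],[-0.035,-0.109,0],[-0.035,-0.109,0],[-0.035,-0.109,0],[-0.035,-0.109,0],[0,0,0]],"rotation":[[0,0,0],[0,0,0],[0,0,0],[0,0,0],[0,0,0],[0,0,0],[0,0,0],[0,0,0],[0,0,0]],"jaw":[0,0,0,0,0,0,0,0,0]}';python3 -m pendant '{"xyz":[[0,0,-0.1],[0,0,-0.1],[0,0,-0.08],[0,0,0]],"rotation":[[0,0,0],[0,0,0],[0,0,0],[0,0,0]],"jaw":[0,0,0,0]}'; python3 -m pendant '{"xyz":[[0,0,0],[0,0,0],[0,0,0.1],[0,0,0.1],[0,0,0.1],[0,0,0]],"rotation":[[0,0,0],[0,0,0],[0,0,0],[0,0,0],[0,0,0],[0,0,0]],"jaw":[0.75,0.75,0.75,0.75,0.75,0.75]}'
python3 -c "
from h import *
s=sensors.state();print(np.round(s['joint_positions'],2))"
```

```text
t: 4.82
position: [432.7, -499.9, 145.0]
ee_rot: [[0.963, 0.27, -0.001], [0.27, -0.963, -0.002], [-0.002, 0.002, -1.0]]
force: [0.0, -0.7, -1.2]
opening: 41.4
gripper_force: 30.0
t: 5.32
position: [435.3, -492.3, 30.2]
ee_rot: [[0.961, 0.278, -0.003], [0.278, -0.961, 0.005], [-0.002, -0.006, -1.0]]
force: [-0.4, 0.4, -0.2]
opening: 41.7
gripper_force: 30.0
t: 6.08
position: [438.9, -497.4, 159.1]
ee_rot: [[0.961, 0.277, 0.007], [0.277, -0.961, -0.008], [0.005, 0.01, -1.0]]
force: [-0.3, -0.1, -0.5]
opening: 65.2
gripper_force: 0.0
[ 58.21  22.26 -15.46  85.98   6.15  71.97 -31.94]
```

```bash
python3 -m pendant '{"xyz":[[0.068,0.066,-0.01],[0.068,0.066,-0.01],[0.068,0.066,-0.01],[0.068,0.066,-0.01],[0.068,0.066,-0.01],[0.068,0.066,-0.01],[0.068,0.066,0],[0,0,0],[0,0,0]],"rotation":[[0,0,-0.213],[0,0,-0.213],[0,0,-0.213],[0,0,-0.213],[0,0,-0.213],[0,0,-0.213],[0,0,-0.213],[0,0,0],[0,0,0]],"jaw":[0.8,0.8,0.8,0.8,0.8,0.8,0.8,0.8,0.8]}'
python3 - <<'E'
from fit import *
s=sensors.state();print(np.round(s['joint_positions'],2),s['position'])
d=snap('wrist','w2.png');P=cloud(d)
soapfit([(P,d['color'])],(626,-312),0)
E
```

```text
t: 7.2
position: [626.2, -311.0, 128.5]
ee_rot: [[0.63, -0.777, -0.001], [-0.777, -0.63, -0.001], [0.0, 0.001, -1.0]]
force: [-0.2, -1.1, -0.0]
opening: 69.8
gripper_force: 0.0
[  31.18   27.66   -9.65   81.59    4.78   71.17 -119.91] [ 626.20393785 -310.95009789  128.51923072]
0 top 2034 c [ 621. -310.] size [42. 38.] ang 39 z 37.0
0 step 1098 c [ 637. -331.] size [40. 21.] ang 39 z 25.0
0 all 3244 c [ 627. -317.] size [42. 58.] ang 38 z 36.0
```

```bash
python3 -m pendant '{"xyz":[[0,-0.01,-0.1],[0,0,-0.1],[0,0,-0.06],[0,0,-0.036],[0,0,0],[0,0,0],[0,0,0],[0,0,0],[0,0,0]],"rotation":[[0,0,0],[0,0,0],[0,0,0],[0,0,0],[0,0,0],[0,0,0],[0,0,0],[0,0,0],[0,0,0]],"jaw":[0.8,0.8,0.8,0.8,0.8,0,0,0,0]}' 30;python3 -m pendant '{"xyz":[[0,0,0],[0,0,0.05],[0,0,0.1],[0,0,0.15],[0,0,0]],"rotation":[[0,0,0],[0,0,0],[0,0,0],[0,0,0],[0,0,0]],"jaw":[0,0,0,0,0]}'
```

```text
t: 8.38
position: [626.9, -314.7, 10.9]
ee_rot: [[0.629, -0.778, 0.0], [-0.778, -0.629, -0.001], [0.001, 0.0, -1.0]]
force: [-0.9, 0.4, 2.1]
opening: 41.9
gripper_force: 30.0
t: 9.0
position: [630.9, -315.9, 138.5]
ee_rot: [[0.629, -0.778, 0.012], [-0.778, -0.629, -0.005], [0.012, -0.006, -1.0]]
force: [1.1, 0.9, -1.5]
opening: 41.8
gripper_force: 30.0
```

```bash
python3 -m pendant '{"xyz":[[-0.103,-0.065,0.005],[-0.103,-0.065,0.005],[-0.103,-0.065,0.005],[-0.103,-0.065,0.005],[-0.103,-0.065,0.005],[-0.103,-0.065,0.005],[-0.103,-0.065,0.005],[0,0,0]],"rotation":[[0,0,0.108],[0,0,0.108],[0,0,0.108],[0,0,0.108],[0,0,0.108],[0,0,0.108],[0,0,0.108],[0,0,0]],"jaw":[0,0,0,0,0,0,0,0]}';python3 -m pendant '{"xyz":[[0,0,-0.1],[0,0,-0.1],[0,0,-0.1],[0,0,0]],"rotation":[[0,0,0],[0,0,0],[0,0,0],[0,0,0]],"jaw":[0,0,0,0]}'; python3 -m pendant '{"xyz":[[0,0,0],[0,0,0],[0,0,0.1],[0,0,0.1],[0,0,0.1],[0,0,0]],"rotation":[[0,0,0],[0,0,0],[0,0,0],[0,0,0],[0,0,0],[0,0,0]],"jaw":[0.75,0.75,0.75,0.75,0.75,0.75]}'
python3 -c "
from h import *
s=sensors.state();print(np.round(s['joint_positions'],2))"
```

```text
t: 10.0
position: [332.6, -499.7, 144.2]
ee_rot: [[0.954, -0.301, -0.003], [-0.301, -0.954, -0.001], [-0.002, 0.002, -1.0]]
force: [0.3, 0.5, -0.9]
opening: 41.7
gripper_force: 30.0
t: 10.5
position: [337.3, -492.8, 20.7]
ee_rot: [[0.956, -0.292, -0.004], [-0.292, -0.956, 0.007], [-0.006, -0.005, -1.0]]
force: [-0.5, -0.4, -1.2]
opening: 42.1
gripper_force: 30.0
t: 11.25
position: [340.5, -499.2, 150.4]
ee_rot: [[0.956, -0.293, 0.006], [-0.293, -0.956, -0.009], [0.009, 0.007, -1.0]]
force: [-0.7, 0.4, 0.1]
opening: 64.9
gripper_force: 0.0
[ 59.47  15.15  -7.41  95.71   2.11  68.65 -55.47]
```

```bash
python3 -m pendant '{"xyz":[[0.0475,0.11,0],[0.0475,0.11,0],[0.0475,0.11,0],[0.0475,0.11,0],[0.0475,0.11,0],[0.0475,0.11,0],[0.0475,0.11,0],[0.0475,0.11,0],[0.0475,0.11,0],[0.0475,0.11,0],[0.0475,0.11,0],[0,0,0]],"rotation":[[0,0,0],[0,0,0],[0,0,0],[0,0,0],[0,0,0],[0,0,0],[0,0,0],[0,0,0],[0,0,0],[0,0,0],[0,0,0],[0,0,0]],"jaw":[0.8,0.8,0.8,0.8,0.8,0.8,0.8,0.8,0.8,0.8,0.8,0.8]}'
python3 - <<'E'
from fit import *
s=sensors.state();print(np.round(s['joint_positions'],2),s['position'])
d=snap('wrist','w3.png');P=cloud(d)
soapfit([(P,d['color'])],(549,-14),12,40)
E
```

```text
t: 12.75
position: [548.2, -7.1, 144.7]
ee_rot: [[0.958, -0.285, 0.001], [-0.285, -0.958, 0.002], [0.001, -0.003, -1.0]]
force: [-0.8, -0.5, 0.1]
opening: 69.8
gripper_force: 0.0
[  25.63   11.2   -30.59  102.65    6.     67.69 -113.34] [548.22883639  -7.0805405  144.66703438]
0 top 1911 c [541. -13.] size [41. 38.] ang 75 z 49.0
0 step 1078 c [567. -22.] size [41. 21.] ang 75 z 37.0
0 all 3072 c [550. -16.] size [42. 58.] ang 73 z 48.0
```

View pics/w3.png

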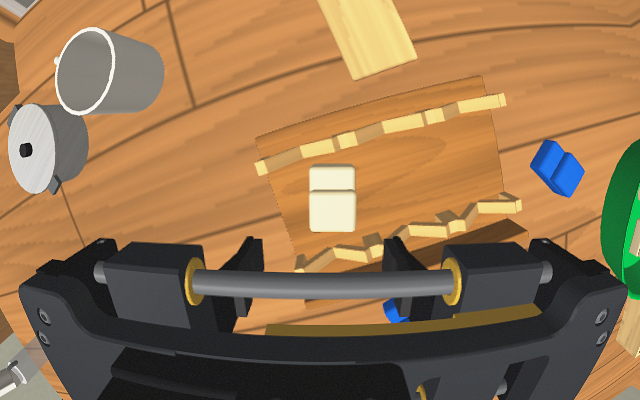

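The wrist view shows soap B at (332,198), square to the fingers and about 7 mm off centre. I correct for that and grasp it, then carry it to the basin.

```bash
python3 -m pendant '{"xyz":[[0.005,-0.02,-0.1],[0,0,-0.1],[0,0,-0.07],[0,0,-0.04],[0,0,0],[0,0,0],[0,0,0],[0,0,0],[0,0,0]],"rotation":[[0,0,0],[0,0,0],[0,0,0],[0,0,0],[0,0,0],[0,0,0],[0,0,0],[0,0,0],[0,0,0]],"jaw":[0.8,0.8,0.8,0.8,0.8,0,0,0,0]}' 30;python3 -m pendant '{"xyz":[[0,0,0],[0,0,0.05],[0,0,0.1],[0,0,0.15],[0,0,0]],"rotation":[[0,0,0],[0,0,0],[0,0,0],[0,0,0],[0,0,0]],"jaw":[0,0,0,0,0]}'
```

```text
t: 13.92
position: [550.1, -20.0, 21.0]
ee_rot: [[0.956, -0.292, 0.002], [-0.292, -0.956, 0.0], [0.002, -0.001, -1.0]]
force: [0.8, 0.7, 3.3]
opening: 41.8
gripper_force: 30.0
t: 14.55
position: [553.0, -20.5, 146.3]
ee_rot: [[0.956, -0.293, 0.01], [-0.293, -0.956, -0.002], [0.01, -0.001, -1.0]]
force: [-0.4, -0.9, -0.7]
opening: 41.5
gripper_force: 30.0
```

```bash
python3 -m pendant '{"xyz":[[-0.0375,-0.12,0],[-0.0375,-0.12,0],[-0.0375,-0.12,0],[-0.0375,-0.12,0],[-0.0375,-0.12,0],[-0.0375,-0.12,0],[-0.0375,-0.12,0],[-0.0375,-0.12,0],[-0.0375,-0.12,0],[-0.0375,-0.12,0],[-0.0375,-0.12,0],[0,0,0]],"rotation":[[0,0,-0.1475],[0,0,-0.1475],[0,0,-0.1475],[0,0,-0.1475],[0,0,-0.1475],[0,0,-0.1475],[0,0,-0.1475],[0,0,-0.1475],[0,0,-0.1475],[0,0,-0.1475],[0,0,-0.1475],[0,0,0]],"jaw":[0,0,0,0,0,0,0,0,0,0,0,0]}'
python3 - <<'E'
from h import *
s=sensors.state();print(np.round(s['joint_positions'],2))
d=snap('scene');P=cloud(d);hsv=cv2.cvtColor(d['color'],cv2.COLOR_RGB2HSV).astype(int)
m=(hsv[...,0]>12)&(hsv[...,0]<38)&(hsv[...,1]<110)&(hsv[...,2]>130)&(P[...,2]>8)&(P[...,2]<80)&(P[...,0]>250)&(P[...,0]<900)&(P[...,1]<100)
N,L,st,ce=cv2.connectedComponentsWithStats(m.astype(np.uint8))
for i in range(1,N):
    if st[i,4]>25: print(st[i,4],np.round(P[L==i].mean(0)))
E
```

```text
t: 16.05
position: [379.1, -552.7, 138.8]
ee_rot: [[-0.009, -1.0, -0.004], [-1.0, 0.009, -0.001], [0.001, 0.004, -1.0]]
force: [0.2, -0.4, -1.0]
opening: 41.5
gripper_force: 30.0
[  54.88   23.56   -2.25   85.88    1.18   70.69 -128.08]
731 [  416. -2079.    44.]
132 [ 344. -484.   30.]
57 [ 438. -484.   43.]
```

```bash
python3 -m pendant '{"xyz":[[0.005,0,-0.1],[0,0,-0.1],[0,0,-0.08],[0,0,0]],"rotation":[[0,0,0],[0,0,0],[0,0,0],[0,0,0]],"jaw":[0,0,0,0]}'; python3 -m pendant '{"xyz":[[0,0,0],[0,0,0],[0,0,0.1],[0,0,0.1],[0,0,0.1],[0,0,0]],"rotation":[[0,0,0],[0,0,0],[0,0,0],[0,0,0],[0,0,0],[0,0,0]],"jaw":[0.75,0.75,0.75,0.75,0.75,0.75]}'
python3 -m pendant '{"xyz":[[0.06,0.1,0.06],[0.06,0.1,0.06],[0.06,0.1,0.06],[0.06,0.1,0.06],[0.06,0.1,0.06],[0,0,0]],"rotation":[[0,0,0],[0,0,0],[0,0,0],[0,0,0],[0,0,0],[0,0,0]],"jaw":[0.75,0.75,0.75,0.75,0.75,0.75]}'
python3 - <<'E'
from h import *
s=sensors.state();print(np.round(s['joint_positions'],2))
for n in('scene','side'):
    d=snap(n,n+'5.png');P=cloud(d);hsv=cv2.cvtColor(d['color'],cv2.COLOR_RGB2HSV).astype(int)
    m=(hsv[...,0]>12)&(hsv[...,0]<38)&(hsv[...,1]<110)&(hsv[...,2]>130)&(P[...,2]>8)&(P[...,2]<80)&(P[...,0]>250)&(P[...,0]<900)&(P[...,1]<100)
    N,L,st,ce=cv2.connectedComponentsWithStats(m.astype(np.uint8))
    for i in range(1,N):
        if st[i,4]>25: print(st[i,4],np.round(P[L==i].mean(0)),np.round(ce[i]))
E
```

```text
t: 16.6
position: [385.7, -544.3, 24.8]
ee_rot: [[0.002, -1.0, -0.004], [-1.0, -0.002, 0.007], [-0.007, 0.004, -1.0]]
force: [-0.4, -0.4, -1.1]
opening: 41.8
gripper_force: 30.0
t: 17.35
position: [388.4, -551.1, 154.8]
ee_rot: [[-0.001, -1.0, 0.006], [-1.0, 0.001, -0.009], [0.009, -0.006, -1.0]]
force: [0.7, -0.4, -1.6]
opening: 65.3
gripper_force: 0.0
t: 18.1
position: [510.5, -343.4, 271.2]
ee_rot: [[0.008, -1.0, 0.006], [-1.0, -0.008, -0.0], [0.0, -0.006, -1.0]]
force: [0.6, -1.5, -0.5]
opening: 65.6
gripper_force: 0.0
[  39.45   13.23   -9.52   84.19    2.04   82.48 -149.6 ]
713 [  414. -2079.    44.] [26. 84.]
133 [ 342. -481.   31.] [254. 143.]
145 [ 412. -511.   39.] [238. 146.]
368 [  341. -2078.    29.] [584.   4.]
64 [ 861. -506.   20.] [339.  99.]
483 [ 356. -501.   33.] [466. 150.]
249 [ 436. -484.   32.] [440. 143.]
```

View pics/side5.png

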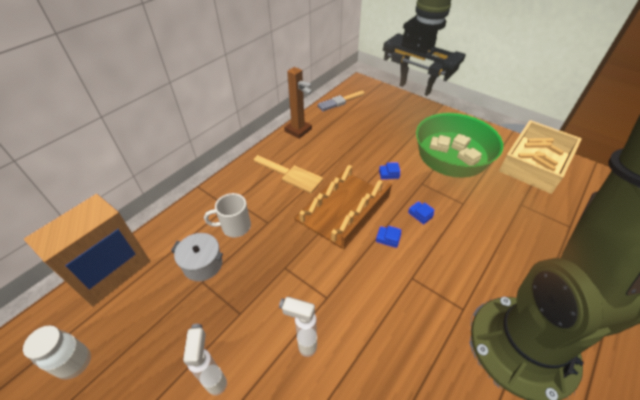

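All three soaps are in the basin and the rack is clear. The bottles stand at (305,325) and (205,365) in the side picture. Next I fit the arm's geometry from the recorded poses to check where a horizontal grasp can reach, and I measure the bottles.

```bash
cat > kin.py <<'E'
import numpy as np, itertools
from scipy.optimize import least_squares
from scipy.spatial.transform import Rotation as Ro
D=[([71.74,18.43,-4.02,83.16,1.29,78.54,-3.26],(212.2,-614,221.7)),([36.3,11.86,-27.13,98.07,5.72,71.49,-66.1],(547.8,-147,174.2)),([58.21,22.26,-15.46,85.98,6.15,71.97,-31.94],(438.9,-497.4,159.1)),([31.18,27.66,-9.65,81.59,4.78,71.17,-119.91],(626.2,-311,128.5)),([25.63,11.2,-30.59,102.65,6,67.69,-113.34],(548.2,-7.1,144.7)),([59.47,15.15,-7.41,95.71,2.11,68.65,-55.47],(340.5,-499.2,150.4)),([39.45,13.23,-9.52,84.19,2.04,82.48,-149.6],(510.5,-343.4,271.2))]
def fk(q,p,s):
    h,L1,L2,L3,a,b,c=p
    R=Ro.from_euler('z',s[0]*q[0],degrees=True);x=np.array([0,0,h])
    R=R*Ro.from_euler('y',q[1],degrees=True)*Ro.from_euler('z',s[1]*q[2],degrees=True);x=x+R.apply([a,0,L1])
    R=R*Ro.from_euler('y',q[3],degrees=True)*Ro.from_euler('z',s[2]*q[4],degrees=True);x=x+R.apply([b,0,L2])
    R=R*Ro.from_euler('y',q[5],degrees=True);R=R*Ro.from_euler('z',s[3]*q[6],degrees=True)
    return x+R.apply([c*0,0,L3]),R
E
python3 - <<'E'
from kin import *
best=[]
for s in itertools.product([-1],[1,-1],[1,-1]):
    s=s+(-1,)
    r=least_squares(lambda p:np.concatenate([fk(q,p,s)[0]-x for q,x in D]+[0.01*(p-[300,350,350,250,0,0,0])]),[300,350,350,250,0,0,0]);print(s,np.sqrt(np.mean(r.fun**2)),np.round(r.x,1))
    print(np.round([fk(D[0][0],r.x,s)[1].as_matrix(),fk(D[1][0],r.x,s)[1].as_matrix()],2).tolist())
E
python3 - <<'E'
from h import *
from scipy.optimize import least_squares
L=[snap(n) for n in('scene','side')];L=[(cloud(d),d['color'],d['T'][:2,3]) for d in L]
for c in ((368,301),(466,463)):
    Q=[];S=[]
    for k,(P,C,_) in enumerate(L):
        q=P[(np.hypot(P[...,0]-c[0],P[...,1]-c[1])<60)&(P[...,2]>15)&(P[...,2]<140)];
        q=q[np.hypot(*(q[:,:2]-c).T)<32]
        r=least_squares(lambda p:np.hypot(q[:,0]-p[0],q[:,1]-p[1])-20,c,loss='soft_l1');print(k,len(q),r.x.round(1),np.std(r.fun));Q.append(q)
        t=P[(np.hypot(P[...,0]-c[0],P[...,1]-c[1])<60)&(P[...,2]>188)&(P[...,2]<205)]
        if len(t)>20:print('head',len(t),cv2.minAreaRect(t[:,:2].astype(np.float32)),np.median(t[:,2]))
    q=np.vstack(Q);r=least_squares(lambda p:np.hypot(q[:,0]-p[0],q[:,1]-p[1])-20,c,loss='soft_l1');print('both',r.x)
E
```

```text
(-1, 1, 1, -1) 91.33704885812614 [ 686.1 1912.9  375.5 1727.  -206.4  577.2    0. ]
[[[-0.19, 0.98, -0.0], [0.98, 0.19, 0.0], [0.0, -0.0, -1.0]], [[0.65, 0.76, 0.0], [0.76, -0.65, 0.0], [0.0, -0.0, -1.0]]]
(-1, 1, -1, -1) 48.50255494442338 [-2033.8  1027.4   529.5 -1832.5  -110.3   485.      0. ]
[[[-0.2, 0.98, -0.04], [0.98, 0.2, -0.01], [-0.0, -0.04, -1.0]], [[0.59, 0.79, -0.17], [0.79, -0.61, -0.08], [-0.17, -0.08, -0.98]]]
(-1, -1, 1, -1) 6.206345738205711 [-282.4  483.1  513.2 -156.8   -4.1    8.7    0. ]
[[[-0.32, 0.95, 0.04], [0.95, 0.32, 0.02], [0.0, 0.04, -1.0]], [[-0.22, 0.98, 0.03], [0.96, 0.21, 0.18], [0.17, 0.07, -0.98]]]
(-1, -1, -1, -1) 10.63973795418088 [101.6 582.1 495.6 322.7 -15.2  17.5   0. ]
[[[-0.33, 0.95, -0.0], [0.95, 0.33, 0.0], [0.0, 0.0, -1.0]], [[-0.28, 0.96, -0.0], [0.96, 0.28, -0.0], [-0.0, -0.0, -1.0]]]
0 360 [366.5 292.7] 2.75220780272686
head 80 ((386.0875244140625, 300.2886962890625), (68.41287994384766, 23.44561004638672), 21.25130271911621) 196.79251574789265
1 456 [369.  291.5] 0.4351914963776969
head 486 ((382.4925842285156, 297.9073486328125), (61.98728561401367, 25.415599822998047), 21.74245262145996) 195.77514137719174
both [368.46716249 291.52133972]
0 430 [464.  463.9] 2.3536366751401543
head 130 ((477.98028564453125, 453.85382080078125), (30.35572624206543, 64.8917236328125), 49.777740478515625) 196.45163176881204
1 578 [466.6 462.6] 0.4636791453382668
head 588 ((476.55633544921875, 451.43658447265625), (26.16982650756836, 62.98091125488281), 42.8275146484375) 195.916237016178
both [466.18390392 462.76601123]
```

```bash
cat >> kin.py <<'E'
def fk2(q,p):
    h,L1,L2,L3,a,b,y1,y2,bx,by=p
    z=lambda t:Ro.from_euler('z',-t,degrees=True);y=lambda t:Ro.from_euler('y',t,degrees=True)
    R=z(q[0]);x=np.array([0,0,h])+R.apply([bx,by,0])
    R=R*y(q[1])*z(q[2]);x=x+R.apply([a,y1,L1]);R=R*y(q[3])*z(q[4]);x=x+R.apply([b,y2,L2]);R=R*y(q[5])*z(q[6])
    return x+R.apply([0,0,L3]),R
p0=np.array([300,400,400,250,0,0,0,0,0,0.])
def fitp(): return least_squares(lambda p:np.concatenate([fk2(q,p)[0]-x for q,x in D]+[0.01*(p-p0)]),p0)
LIM=np.array([[-163.93,163.93],[-17.29,119.83],[-79.2,71.16],[3.27,140.29],[-89.18,269.18],[5.43,117.66],[-154.24,154.24]])
def ik(pos,zd,yd,p,q0):
    zd=np.array(zd)/np.linalg.norm(zd);yd=np.array(yd)/np.linalg.norm(yd)
    def f(q):
        x,R=fk2(q,p);M=R.as_matrix()
        return np.concatenate([(x-pos)/10,(M[:,2]-zd)*20,np.cross(M[:,0],yd)*20,(q-q0)*1e-4])
    best=None
    for k in range(8):
        rng=np.random.default_rng(k);s=np.clip(np.array(q0)+rng.normal(0,30*(k>0),7),LIM[:,0]+3,LIM[:,1]-3)
        r=least_squares(f,s,bounds=(LIM[:,0]+2,LIM[:,1]-2))
        if best is None or r.cost<best.cost: best=r
    x,R=fk2(best.x,p);return best.x.round(1),np.linalg.norm(x-pos).round(1),np.degrees(np.arccos(np.clip(R.as_matrix()[:,2]@zd,-1,1))).round(1)
E
python3 - <<'E'
from kin import *
r=fitp();p=r.x;print(np.sqrt(np.mean(r.fun**2)),p.round(1))
q0=[-30,20,0,100,0,30,0]
for nm,c in (('A',(369,292)),('B',(466,463)),('M',(560,180))):
  for az in (0,20,40,60,90):
    for el in (0,30):
      zd=[np.cos(np.radians(az))*np.cos(np.radians(el)),np.sin(np.radians(az))*np.cos(np.radians(el)),-np.sin(np.radians(el))]
      pos=np.array([*c,100])+19*np.array(zd);yd=[-np.sin(np.radians(az)),np.cos(np.radians(az)),0]
      print(nm,az,el,*ik(pos,zd,yd,p,q0))
E
```

```text
0.32858794591393375 [ 2.303e+02  4.674e+02  5.131e+02  3.494e+02  1.000e-01 -4.000e-01
 -1.060e+01  1.000e-01  1.000e-01 -1.610e+01]
A 0 0 [-47.1  45.9 -37.1 138.3 105.9 115.7 -81.2] 7.8 2.2
A 0 30 [ -3.7  23.  -77.2 138.3  89.2  79.1 -48.7] 12.1 3.3
A 20 0 [ -71.5   56.8   -7.7  138.3  112.7  115.7 -103. ] 39.1 15.1
A 20 30 [ 14.4 -15.3 -74.4 138.3  56.7  25.4  -4.5] 38.3 14.8
A 40 0 [ 26.9 -15.3 -56.4 138.3 -87.2  21.3  -4.9] 81.4 42.7
A 40 30 [ 13.4 -15.3 -49.1 138.3 -49.   17.6 -45.6] 44.6 20.8
A 60 0 [ 94.1 116.8 -56.6 138.3   4.8  17.   36.7] 31.8 12.1
A 60 30 [ 65.8 -12.1 -77.2 138.3 -84.6  49.4  22.6] 35.1 13.2
A 90 0 [ 19.1  38.1 -17.1 132.6 -82.6  80.8  78.3] 0.0 0.0
A 90 30 [ -8.7   9.9   3.7 136.2 -76.4  63.3  51.4] 0.0 0.0
B 0 0 [-82.2  41.3   5.8 119.2 100.3  82.4 -71.4] 0.0 0.0
B 0 30 [-66.8  21.9  -5.6 119.1  84.1  57.7 -44. ] 0.0 0.0
B 20 0 [-64.   37.2  -6.  131.4 131.1  85.1 -79. ] 0.0 0.0
B 20 30 [-49.1  15.3 -17.  129.5 109.2  43.9 -48.3] 0.0 0.0
B 40 0 [-42.2  36.2 -11.5 137.7 168.5  84.9 -82. ] 0.0 0.0
B 40 30 [ -6.6  16.1 -47.6 134.  146.   31.6 -56.1] 0.0 0.0
B 60 0 [ -3.1  41.2 -30.6 134.7 212.4  72.5 -77.9] 0.0 0.0
B 60 30 [ 32.8  40.3 -77.2 131.6 162.7  18.1 -30.8] 0.0 0.0
B 90 0 [ 46.   93.7 -76.8 116.8 -19.   20.5  30. ] 0.0 0.0
B 90 30 [ -9.7  22.9 -15.8 118.5 -82.8  47.6  42.5] 0.0 0.0
M 0 0 [ 47.2 117.8 -71.3 138.3 214.4  94.    9.3] 8.4 2.2
M 0 30 [ 36.7  25.3 -77.2 138.3 119.2  54.6 -38.8] 3.1 0.9
M 20 0 [ 76.2 117.6 -62.4 138.3 224.4  46.9  -1.2] 23.3 7.4
M 20 30 [ 56.1  13.6 -77.2 138.3 155.4  19.1 -56. ] 13.2 4.7
M 40 0 [ 91.4 117.8 -74.  138.3 157.2  13.1  53.6] 0.9 0.2
M 40 30 [ 70.7  24.9 -77.2 132.9 -87.2  13.1  37.9] 7.9 6.6
M 60 0 [ 59.7  54.  -49.2 127.  -87.2  52.1  79.6] 0.0 0.0
M 60 30 [ 21.2  16.  -16.6 128.6 -87.2  48.2  47.1] 0.0 0.0
M 90 0 [ 32.9  49.6 -24.3 104.9 -66.6  82.5  57.6] 0.0 0.0
M 90 30 [ 14.2  28.5  -7.2 108.8 -60.8  71.1  44.1] 0.0 0.0
```

The kinematic model fits to 0.33 mm. The best way to pick up a bottle is a sideways-pointing tool, reached by rolling joint 5. I simulate the candidate paths for joint limits.

```bash
cat > sim.py <<'E'
from kin import *
p=fitp().x
PERM=np.array([[0,-1,0],[1,0,0],[0,0,1.]])  # ee = model @ PERM : x=model y, y=-model x
def pose(q): x,R=fk2(q,p);return x,R.as_matrix()@PERM
def step(q,pos,R):
    def f(v):
        x,M=pose(v);return np.concatenate([(x-pos)/10,Ro.from_matrix(M@R.T).as_rotvec()*30,(v-q)*2e-3])
    r=least_squares(f,np.clip(q,LIM[:,0]+.1,LIM[:,1]-.1),bounds=(LIM[:,0],LIM[:,1]))
    x,M=pose(r.x);return r.x,np.linalg.norm(x-pos),np.degrees(Ro.from_matrix(M@R.T).magnitude())
def run(q,moves,verb=True):
    """moves: list of (target pos, rotvec deg world total, nsteps)"""
    x,R=pose(q);md=0
    for tgt,rv,n in moves:
        x0=x.copy();R0=R.copy();worst=[0,0];jmax=0
        for i in range(1,n+1):
            x=x0+(np.array(tgt)-x0)*i/n;R=Ro.from_rotvec(np.radians(np.array(rv)*i/n)).as_matrix()@R0
            qn,e,a=step(q,x,R);jmax=max(jmax,np.abs(qn-q).max());q=qn;worst=[max(worst[0],e),max(worst[1],a)]
        if verb: print(tgt,rv,q.round(0),'err',np.round(worst,1),'jstep',jmax.round(1))
    return q
E
python3 - <<'E'
from sim import *
q=np.array([39.45,13.23,-9.52,84.19,2.04,82.48,-149.6])
print(pose(q))
for yaw in (90,270):
  for nm,c,d in (('B',(466,463),0),('B',(466,463),-25),('A',(369,292),-30),('A',(369,292),-50)):
    print(yaw,nm,d)
    u=np.array([np.cos(np.radians(d)),np.sin(np.radians(d)),0]);lat=np.array([-u[1],u[0],0])
    pre=np.array([*c,0])-u*70
    el=15;zd=u*np.cos(np.radians(el))-np.array([0,0,np.sin(np.radians(el))])
    g=np.array([*c,95.])+19*zd
    run(q,[((500,-200,270),(0,0,yaw/2),12),((500,150,270),(0,0,yaw/2+d),12),((*pre[:2],250),(0,0,0),10),((*(g-90*zd),)[:3],tuple(-lat*(90-el)),12),(tuple(g),(0,0,0),4),((*g[:2],260),(0,0,0),5),((500,150,260),tuple(lat*90),12),((560,0,200),(0,0,-d),10),((565,-160,120),(0,0,0),8)])
E
```

```text
(array([ 510.47342809, -343.44474214,  271.15402112]), array([[ 8.35232584e-03, -9.99949886e-01,  5.51939140e-03],
       [-9.99965076e-01, -8.35381043e-03, -2.45978186e-04],
       [ 2.92073809e-04, -5.51714415e-03, -9.99984738e-01]]))
90 B 0
(500, -200, 270) (0, 0, 45.0) [  36.    4.  -18.   94.    1.   81. -116.] err [0. 0.] jstep 2.8
(500, 150, 270) (0, 0, 45.0) [  16.    3.  -37.   96.    2.   81. -110.] err [0. 0.] jstep 2.0
(np.float64(396.0), np.float64(463.0), 250) (0, 0, 0) [ -13.   18.  -48.   86.   14.   82. -151.] err [0. 0.] jstep 4.3
(np.float64(397.4192663334761), np.float64(463.0), np.float64(113.37615220227897)) (np.float64(0.0), np.float64(-75.0), np.float64(-0.0)) [-129.   54.   71.  113.    2.   30. -154.] err [87.2 27.3] jstep 57.5
(np.float64(484.3525906994923), np.float64(463.0), np.float64(90.0824381430521)) (0, 0, 0) [-145.  101.   71.  130.  -48.    5. -154.] err [66.7 12.1] jstep 50.0
(np.float64(484.3525906994923), np.float64(463.0), 260) (0, 0, 0) [-157.  120.   71.  140.  -89.    5. -124.] err [135.4  25.1] jstep 33.0
(500, 150, 260) (np.float64(-0.0), 
[... 7953 characters left out ...]
5), np.float64(-0.0)) [-53.  44. -37. 101.  60. 118. -71.] err [0. 0.] jstep 8.8
(np.float64(380.79681790728205), np.float64(277.9410998778169), np.float64(90.0824381430521)) (0, 0, 0) [-46.  42. -34. 109.  64. 111. -71.] err [0. 0.] jstep 2.0
(np.float64(380.79681790728205), np.float64(277.9410998778169), 260) (0, 0, 0) [-43.  25. -39. 107.  63. 117. -54.] err [0. 0.] jstep 3.8
(500, 150, 260) (np.float64(68.94399988070802), np.float64(57.850884871788544), np.float64(0.0)) [  0.   8. -13.  93. -11.  87.  30.] err [0. 0.] jstep 8.5
(560, 0, 200) (0, 0, 50) [  8.  20. -13.  85.   3.  90.  85.] err [0. 0.] jstep 5.8
(565, -160, 120) (0, 0, 0) [17. 26. -8. 87.  6. 83. 99.] err [0. 0.] jstep 1.8
```

The yaw +270° branch works cleanly for both bottles. I take bottle B first, approaching at azimuth -25° and 15° downward.

```bash
for i in 1 2; do python3 -m pendant '{"xyz":[[0,0.051,0.003],[0,0.051,0.003],[0,0.051,0.003],[0,0.051,0.003],[0,0.051,0.003],[0,0.051,0.003],[0,0.051,0.003],[0,0.051,0.003],[0,0.051,0.003],[0,0.051,0.003],[0,0.051,0.003],[0,0.051,0.003]],"rotation":[[0,0,0.2269],[0,0,0.2269],[0,0,0.2269],[0,0,0.2269],[0,0,0.2269],[0,0,0.2269],[0,0,0.2269],[0,0,0.2269],[0,0,0.2269],[0,0,0.2269],[0,0,0.2269],[0,0,0.2269]],"jaw":[1,1,1,1,1,1,1,1,1,1,1,1]}'; done
python3 - <<'E'
from sim import *
from plant import sensors
s=sensors.state();q=np.array(s['joint_positions']);print(q.round(1),s['position'].round(1),np.round(s['ee_rot'],3).tolist(),pose(q)[0].round(1))
d=-25;u=np.array([np.cos(np.radians(d)),np.sin(np.radians(d)),0]);lat=np.array([-u[1],u[0],0])
zd=u*np.cos(np.radians(15))-np.array([0,0,np.sin(np.radians(15))]);g=np.array([466,463,95.])+19*zd;pr=g-75*zd;print('g',g,'pre',pr,'lat',lat)
run(q,[((*pr[:2],240),(0,0,0),8),(tuple(pr),tuple(-lat*75),8),(tuple(g),(0,0,0),3),((*g[:2],300),(0,0,0),6),((*g[:2],300),tuple(lat*90),10),((500,150,300),(0,0,25),8)])
E
```

```text
t: 19.8
position: [505.6, -104.7, 281.8]
ee_rot: [[0.842, 0.539, -0.001], [0.539, -0.842, 0.0], [-0.001, -0.001, -1.0]]
force: [0.1, 0.6, 0.3]
opening: 87.1
gripper_force: 0.0
t: 21.3
position: [506.5, 139.9, 296.2]
ee_rot: [[-0.908, 0.42, -0.001], [0.42, 0.908, -0.0], [0.001, -0.001, -1.0]]
force: [-0.0, 0.9, -0.1]
opening: 87.1
gripper_force: 0.0
[ 21.    3.9 -41.   92.8   2.6  84.4  45. ] [506.5 139.9 296.2] [[-0.908, 0.42, -0.001], [0.42, 0.908, -0.0], [0.001, -0.001, -1.0]] [506.4 139.9 296.2]
g [482.63309586 455.24386002  90.08243814] pre [416.97613851 485.86020205 109.49386653] lat [0.42261826 0.90630779 0.        ]
(np.float64(416.97613850832676), np.float64(485.86020204589715), 240) (0, 0, 0) [-15.  24. -49.  82.  18.  83.   1.] err [0. 0.] jstep 5.9
(np.float64(416.97613850832676), np.float64(485.86020204589715), np.float64(109.49386652574115)) (np.float64(-31.696369630552457), np.float64(-67.97308402774874), np.float64(-0.0)) [-60.  44. -28.  98.  80. 103. -54.] err [0. 0.] jstep 9.3
(np.float64(482.63309586324624), np.float64(455.24386002014205), np.float64(90.0824381430521)) (0, 0, 0) [-55.  44. -26. 100.  84.  98. -54.] err [0. 0.] jstep 1.9
(np.float64(482.63309586324624), np.float64(455.24386002014205), 300) (0, 0, 0) [-53.  26. -29.  97.  80. 100. -35.] err [0. 0.] jstep 3.5
(np.float64(482.63309586324624), np.float64(455.24386002014205), 300) (np.float64(38.03564355666295), np.float64(81.56770083329849), np.float64(0.0)) [-13.  29. -40.  67.   4.  94.  15.] err [0. 0.] jstep 8.7
(500, 150, 300) (0, 0, 25) [ 15.  16. -39.  82.   4.  99.  66.] err [0. 0.] jstep 6.7
```

```bash
python3 -m pendant '{"xyz":[[-0.028,0.108,-0.0175],[-0.028,0.108,-0.0175],[-0.028,0.108,-0.0175],[-0.028,0.108,-0.0175],[-0.028,0.108,-0.0175],[-0.028,0.108,-0.0175],[-0.028,0.108,-0.0175],[-0.028,0.108,-0.0175],[0,0,0]],"rotation":[[0,0,0],[0,0,0],[0,0,0],[0,0,0],[0,0,0],[0,0,0],[0,0,0],[0,0,0],[0,0,0]],"jaw":[1,1,1,1,1,1,1,1,1]}';  python3 -m pendant '{"xyz":[[0,0,-0.0326],[0,0,-0.0326],[0,0,-0.0326],[0,0,-0.0326],[0,0,-0.0326],[0,0,-0.0326],[0,0,-0.0326],[0,0,-0.0326],[0,0,-0.0326],[0,0,-0.0326],[0,0,0],[0,0,0]],"rotation":[[-0.0704,-0.151,0],[-0.0704,-0.151,0],[-0.0704,-0.151,0],[-0.0704,-0.151,0],[-0.0704,-0.151,0],[-0.0704,-0.151,0],[-0.0704,-0.151,0],[-0.0704,-0.151,0],[-0.0704,-0.151,0],[-0.0704,-0.151,0],[0,0,0],[0,0,0]],"jaw":[1,1,1,1,1,1,1,1,1,1,1,1]}'
python3 - <<'E'
from h import *
s=sensors.state();print(np.round(s['joint_positions'],1))
d=snap('wrist','w6.png');P=cloud(d)
q=P[(np.hypot(P[...,0]-466,P[...,1]-463)<40)&(P[...,2]>30)&(P[...,2]<140)];print(len(q))
from scipy.optimize import least_squares
r=least_squares(lambda p:np.hypot(q[:,0]-p[0],q[:,1]-p[1])-20,(466,463),loss='soft_l1');print(r.x,np.std(r.fun))
E
```

```text
t: 22.42
position: [414.4, 488.8, 238.9]
ee_rot: [[-0.908, 0.418, -0.004], [0.418, 0.908, -0.0], [0.004, -0.002, -1.0]]
force: [-0.6, 0.6, 1.0]
opening: 86.9
gripper_force: 0.0
t: 23.92
position: [418.2, 486.2, 111.9]
ee_rot: [[-0.235, 0.425, 0.874], [0.111, 0.905, -0.41], [-0.966, 0.001, -0.26]]
force: [-0.1, -0.3, 1.0]
opening: 86.9
gripper_force: 0.0
[-61.5  45.9 -28.8  97.   79.9 104.3 -55.8]
7704
[465.79664672 462.2118625 ] 0.6111867174403814
```

View pics/w6.png

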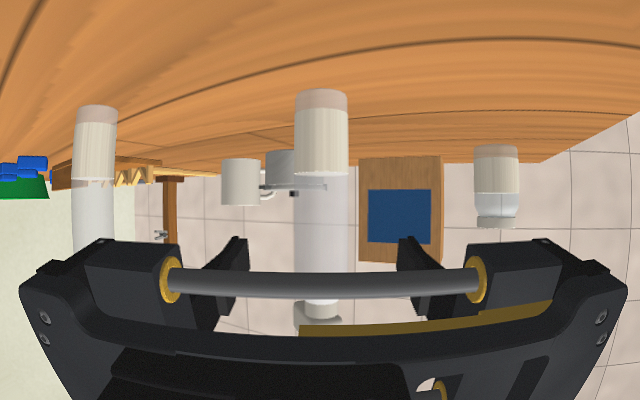

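The wrist view shows bottle B upright and centred between the fingers at (321,180), measured at (466,462). I advance, grip it and lift.

```bash
python3 -m pendant '{"xyz":[[0.04,-0.02,-0.0135],[0.04,-0.02,-0.0135],[0.04,-0.02,-0.0135],[0.04,-0.02,-0.0135],[0,0,0],[0,0,0],[0,0,0],[0,0,0],[0,0,0],[0,0,0]],"rotation":[[0,0,0],[0,0,0],[0,0,0],[0,0,0],[0,0,0],[0,0,0],[0,0,0],[0,0,0],[0,0,0],[0,0,0]],"jaw":[1,1,1,1,1,0,0,0,0,0]}' 45;python3 -m pendant '{"xyz":[[0,0,0.03],[0,0,0.08],[0,0,0.1],[0,0,0.1],[0,0,0.1],[0,0,0.08],[0,0,0]],"rotation":[[0,0,0],[0,0,0],[0,0,0],[0,0,0],[0,0,0],[0,0,0],[0,0,0]],"jaw":[0,0,0,0,0,0,0]}'
```

```text
t: 25.22
position: [480.6, 455.0, 89.0]
ee_rot: [[-0.235, 0.422, 0.876], [0.109, 0.907, -0.408], [-0.966, -0.0, -0.259]]
force: [0.0, 0.8, -0.3]
opening: 45.1
gripper_force: 0.0
t: 26.1
position: [480.6, 455.4, 288.3]
ee_rot: [[-0.233, 0.422, 0.876], [0.115, 0.906, -0.407], [-0.966, 0.006, -0.259]]
force: [-0.1, 0.5, -1.7]
opening: 39.2
gripper_force: 44.9
```

```bash
python3 -m pendant '{"xyz":[[0,0,0],[0,0,0],[0,0,0],[0,0,0],[0,0,0],[0,0,0],[0,0,0],[0,0,0],[0,0,0],[0,0,0],[0,0,0]],"rotation":[[0.0845,0.1813,0],[0.0845,0.1813,0],[0.0845,0.1813,0],[0.0845,0.1813,0],[0.0845,0.1813,0],[0.0845,0.1813,0],[0.0845,0.1813,0],[0.0845,0.1813,0],[0.0845,0.1813,0],[0.0845,0.1813,0],[0,0,0]],"jaw":[0,0,0,0,0,0,0,0,0,0,0]}'
cat > bot.py <<'E'
from h import *
def bottle(cams=('scene','side','wrist')):
    """points near the gripped bottle in tool coordinates -> axis line and foot"""
    s=sensors.state();R=np.array(s['ee_rot']);x=np.array(s['position']);g=x-19*R[:,2]
    for n in cams:
        d=snap(n);P=cloud(d);q=(P-g)@R
        # tool frame: x across (bottle axis roughly), y closing, z fingers
        m=(np.abs(q[...,1])<24)&(np.abs(q[...,2])<75)&(np.abs(q[...,0])<150)
        p=q[m];np.savez('b_%s.npz'%n,p=p,w=P[m],c=d['color'][m]);print(n,len(p))
    return R,x,g
E
python3 - <<'E'
from bot import *
R,x,g=bottle();print(np.round(g),np.round(R,3).tolist())
cams=('scene','side','wrist')
for n in cams:
    p=np.load('b_%s.npz'%n)['p']
    print(n,np.histogram(p[:,0],np.arange(-150,151,15))[0])
    print('w z',np.percentile(np.load('b_%s.npz'%n)['w'][:,2],[1,50,99]).round())
snap('side','side7.png');snap('wrist','w7.png')
s7=cv2.imread('pics/side7.png')
E
```

```text
t: 27.48
position: [485.0, 450.4, 280.5]
ee_rot: [[-0.871, 0.43, -0.237], [0.417, 0.903, 0.106], [0.26, -0.007, -0.966]]
force: [0.5, 0.3, -2.8]
opening: 39.3
gripper_force: 44.9
scene 606
side 3337
wrist 23542
[490. 448. 299.] [[-0.871, 0.43, -0.237], [0.417, 0.903, 0.106], [0.26, -0.007, -0.966]]
scene [  0   0   0 113  78  35  80  72  87  86  17  12   3   2   5  11   5   0
   0   0]
w z [258. 306. 364.]
side [  0   0   0   0   0   0   0  61  82 198 459 307 555 334 361 385 595   0
   0   0]
w z [287. 316. 375.]
wrist [   0    0    0    0    0    0    0    0   75 1736 1085 3434 7590 2622
 2513 2377 2076   34    0    0]
w z [302. 319. 379.]
```

View pics/w7.png

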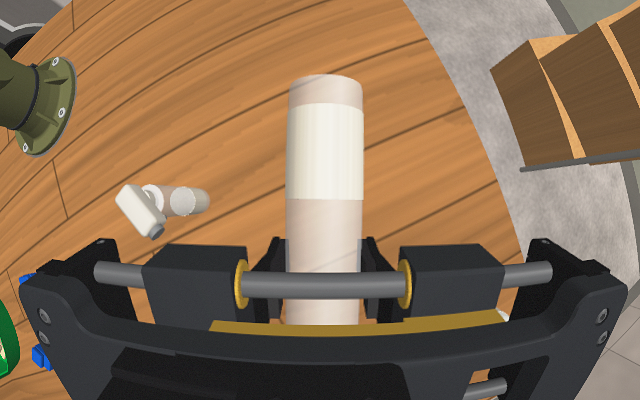

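The wrist view shows the bottle held level, with the foot towards the top of the image at (325,80) and the other bottle undisturbed. Next I fit the axis and foot position.

```bash
cat >> bot.py <<'E'
from scipy.optimize import least_squares
def axisfit(R,g,cams=('side','wrist'),r=20.):
    out=[]
    a0=R[:,0]*-np.cos(np.radians(15))+R[:,2]*0-0*g
    # expected axis: tool -x turned 15 deg about y to be level
    a0=-(R[:,0]-R[2,0]*np.array([0,0,1]));a0/=np.linalg.norm(a0)
    e1=np.cross([0,0,1],a0);e1/=np.linalg.norm(e1);e2=np.cross(a0,e1)
    for n in cams:
        z=np.load('b_%s.npz'%n);w=z['w']-g;t=w@a0
        o=np.hypot(w@e1,w@e2);k=(t<-22)&(o<32);w=w[k];t=t[k]
        f=lambda v:np.hypot(w@e1-v[0]-v[2]*t,w@e2-v[1]-v[3]*t)-r
        s=least_squares(f,[0,0,0,0],loss='soft_l1')
        k2=np.abs(s.fun)<4;foot=np.percentile(t[k2],0.5)
        print(n,len(t),'lat/up offset',s.x[:2].round(1),'slopes deg',np.degrees(s.x[2:]).round(1),'res',np.std(s.fun[k2]).round(2),'foot t',foot.round(1),'az',np.degrees(np.arctan2(a0[1],a0[0])).round(1))
E
python3 - <<'E'
from bot import *
s=sensors.state();R=np.array(s['ee_rot']);g=np.array(s['position'])-19*R[:,2]
axisfit(R,g)
E
```

```text
side 1904 lat/up offset [-1.2 -5.1] slopes deg [-1.3  0.5] res 0.97 foot t -93.2 az -24.7
wrist 11416 lat/up offset [-1.1 -3.8] slopes deg [-1.1  0.1] res 0.58 foot t -94.9 az -24.7
```

```bash
python3 -m pendant '{"xyz":[[0.0115,-0.1125,0],[0.0115,-0.1125,0],[0.0115,-0.1125,0],[0.0115,-0.1125,0],[0.0115,-0.1125,0],[0.0115,-0.1125,0],[0.0115,-0.1125,0],[0.0115,-0.1125,0],[0.0115,-0.1125,0],[0.0115,-0.1125,0],[0,0,0]],"rotation":[[0,0,0.059],[0,0,0.059],[0,0,0.059],[0,0,0.059],[0,0,0.059],[0,0,0.059],[0,0,0.059],[0,0,0.059],[0,0,0.059],[0,0,0.059],[0,0,0]],"jaw":[0,0,0,0,0,0,0,0,0,0,0]}'; python3 -m pendant '{"xyz":[[0.017,-0.079,-0.06],[0.017,-0.079,-0.06],[0.017,-0.079,-0.06],[0.017,-0.079,-0.06],[0.017,-0.079,-0.06],[0,0,0],[0,0,0]],"rotation":[[0,0,0],[0,0,0],[0,0,0],[0,0,0],[0,0,0],[0,0,0],[0,0,0]],"jaw":[0,0,0,0,0,0,0]}'
python3 - <<'E'
from bot import *
R,x,g=bottle(('scene','side','wrist'));print(x.round(1),R.round(3).tolist())
axisfit(R,g,('scene','side','wrist'))
d=snap('wrist','w8.png');P=cloud(d)
for a,b in ((485,505),(585,610)):
    q=P[(P[...,0]>a)&(P[...,0]<b)&(P[...,2]>43)&(P[...,2]<51)&(P[...,1]>-205)&(P[...,1]<50)];print(len(q),np.median(q[:,0]),np.histogram(q[:,1],np.arange(-205,55,5))[0])
q=P[(P[...,2]>53)&(P[...,2]<59)&(P[...,0]>440)&(P[...,0]<480)];print('end',len(q),np.polyfit(q[:,1],q[:,0],1) if len(q)>20 else 0)
E
```

```text
t: 29.1
position: [526.9, 1.6, 285.3]
ee_rot: [[-0.966, -0.023, -0.258], [-0.021, 1.0, -0.009], [0.258, -0.004, -0.966]]
force: [0.0, 0.8, -2.3]
opening: 39.3
gripper_force: 44.9
t: 29.98
position: [561.3, -150.5, 165.8]
ee_rot: [[-0.966, -0.03, -0.258], [-0.03, 1.0, -0.007], [0.258, 0.001, -0.966]]
force: [0.2, 1.3, -1.5]
opening: 38.7
gripper_force: 44.9
scene 412
side 769
wrist 23203
[ 561.3 -150.5  165.8] [[-0.966, -0.03, -0.258], [-0.03, 1.0, -0.007], [0.258, 0.001, -0.966]]
scene 11 lat/up offset [ 3.8 11.6] slopes deg [ 2.7 16.9] res 0.8 foot t -97.4 az 1.8
side 490 lat/up offset [ 1.2 -1.5] slopes deg [-0.7  0.3] res 1.26 foot t -97.6 az 1.8
wrist 11754 lat/up offset [ 0.2 -1. ] slopes deg [-0.9  0.2] res 0.57 foot t -97.1 az 1.8
660 491.08851117792983 [ 3 64 65 19  0  0  0  0  0  0  0  0  0  0  0  0  0  0 48 51  2  0  0  0
  0  0  0  0  0 32 64 37 25 39 63 23  1  0  0  0  0  0  0  0  0 28 51 30
 15  0  0]
0 nan [0 0 0 0 0 0 0 0 0 0 0 0 0 0 0 0 0 0 0 0 0 0 0 0 0 0 0 0 0 0 0 0 0 0 0 0 0
 0 0 0 0 0 0 0 0 0 0 0 0 0 0]
end 1713 [-1.71132438e-03  4.59735092e+02]
  return _methods._mean(a, axis=axis, dtype=dtype,
  ret = ret.dtype.type(ret / rcount)
```

View pics/w8.png

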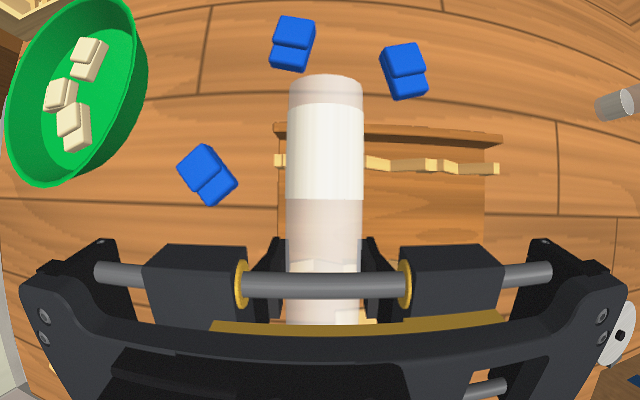

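The wrist view shows the bottle above the rack's left cradle, parallel to it. The end board top is at about row 130. The foot sits about 4 mm inside the board face and 10 mm to the side of the cradle line, so I shift and lower.

```bash
python3 -m pendant '{"xyz":[[0.015,-0.025,-0.0825],[0,0,-0.1],[0,0,-0.08],[0,0,-0.04],[0,0,-0.02],[0,0,0],[0,0,0]],"rotation":[[0,0,0],[0,0,0],[0,0,0],[0,0,0],[0,0,0],[0,0,0],[0,0,0]],"jaw":[0,0,0,0,0,0,0]}'
python3 - <<'E'
from bot import *
R,x,g=bottle(('side','wrist'));print(x.round(1),g.round(1))
axisfit(R,g,('side','wrist'))
E
```

```text
t: 31.05
position: [567.7, -163.3, 37.3]
ee_rot: [[-0.966, -0.027, -0.257], [-0.026, 1.0, -0.008], [0.257, -0.001, -0.966]]
force: [-0.2, -0.1, -1.3]
opening: 38.9
gripper_force: 44.9
side 1077
wrist 25474
[ 567.7 -163.3   37.3] [ 572.6 -163.1   55.6]
side 477 lat/up offset [ 1.1 -0.8] slopes deg [-0.7  1.5] res 1.55 foot t -116.5 az 1.6
wrist 13869 lat/up offset [ 0.7 -1.1] slopes deg [-0.3  0.7] res 0.8 foot t -114.8 az 1.6
```

```bash
python3 -m pendant '{"xyz":[[0,0.006,-0.01],[0,0,-0.01],[0,0,0],[0,0,0]],"rotation":[[0,0,0],[0,0,0],[0,0,0],[0,0,0]],"jaw":[0,0,0,0]}'
python3 - <<'E'
from bot import *
s=sensors.state();print(s['force'],s['position'])
d=snap('wrist');P=cloud(d);hsv=cv2.cvtColor(d['color'],cv2.COLOR_RGB2HSV)
q=P[(P[...,0]>440)&(P[...,0]<545)&(np.abs(P[...,1]+161)<6)]
for a in range(446,545,6):
    k=(q[:,0]>=a)&(q[:,0]<a+6); print(a,k.sum(),np.percentile(q[k,2],[50,95]).round(1) if k.sum() else '')
E
```

```text
t: 31.65
position: [567.2, -160.7, 30.3]
ee_rot: [[-0.965, -0.028, -0.259], [-0.027, 1.0, -0.008], [0.259, -0.001, -0.966]]
force: [-1.3, -0.5, 9.9]
opening: 39.0
gripper_force: 44.9
[-1.30417718 -0.45736625  9.92756632] [ 567.16697491 -160.70993763   30.31679001]
446 0 
452 42 [56.7 57.7]
458 229 [57.1 58.1]
464 232 [53.8 57.5]
470 76 [66.6 67.8]
476 289 [66.8 68.1]
482 293 [66.7 68. ]
488 296 [67.2 68.3]
494 315 [67.2 68.1]
500 329 [67.2 68.1]
506 335 [67.3 68.3]
512 338 [67.2 68.4]
518 342 [67.2 68.3]
524 346 [67.2 68.2]
530 343 [67.1 68.3]
536 353 [66.6 68. ]
542 167 [66.6 67.7]
```

Contact is about 10 N with the bottle top at about 67 mm, so the axis is at 46–47 mm. The foot is at x≈472, which is rack -74. I release and back off.

```bash
python3 -m pendant '{"xyz":[[0,0,0],[0,0,0],[0,0,0],[0,0,0.05],[0,0,0.1],[0,0,0.12],[0,0,0.12],[0,0,0.12],[0,0,0.12]],"rotation":[[0,0,0],[0,0,0],[0,0,0],[0,0,0],[0,0,0],[0,0,0],[0,0,0],[0,0,0],[0,0,0]],"jaw":[0.7,0.7,0.7,0.7,0.7,0.7,0.7,0.7,0.7]}'
python3 - <<'E'
from bot import *
from sim import *
for n in ('scene','side','wrist'):
    d=snap(n,n+'9.png');P=cloud(d)
    q=P[(P[...,0]>476)&(P[...,0]<610)&(np.abs(P[...,1]+161)<30)&(P[...,2]>42)&(P[...,2]<75)]
    if len(q)<60: print(n,len(q));continue
    f=lambda v:np.hypot(q[:,1]-v[0]-v[1]*(q[:,0]-546),q[:,2]-v[2]-v[3]*(q[:,0]-546))-20
    r=least_squares(f,[-160,0,46,0],loss='soft_l1',f_scale=.5);print(n,len(q),r.x.round(3),np.median(np.abs(r.fun)).round(2))
s=sensors.state();q=np.array(s['joint_positions']);print(q.round(1),s['position'].round(1),np.round(s['ee_rot'],3).tolist())
for dd in (-30,-40):
    u=np.array([np.cos(np.radians(dd)),np.sin(np.radians(dd)),0]);lat=np.array([-u[1],u[0],0])
    zd=u*np.cos(np.radians(15))-np.array([0,0,np.sin(np.radians(15))]);g=np.array([369,291.5,95.])+19*zd;pr=g-72*zd;print('g',g,'pre',pr,'lat',lat)
    yl=np.array([0.42,.907,0])
    run(q,[((540,100,290),(0,-15,dd),12),((*pr[:2],270),(0,0,0),8),(tuple(pr),tuple(-lat*75),10),(tuple(g),(0,0,0),3),((*g[:2],270),(0,0,0),6),((*g[:2],270),tuple(lat*90),10),((480,150,270),(0,0,0),8),((560,0,165),(0,0,-dd),8)])
E
```

```text
t: 32.83
position: [566.6, -160.5, 283.2]
ee_rot: [[-0.966, -0.028, -0.258], [-0.027, 1.0, -0.008], [0.258, -0.0, -0.966]]
force: [-0.4, 0.1, -0.1]
opening: 60.9
gripper_force: 0.0
scene 263 [-1.58964e+02  1.70000e-02  4.78910e+01 -1.40000e-02] 1.42
side 579 [-1.60168e+02  1.20000e-02  4.66490e+01 -3.00000e-03] 0.97
wrist 3236 [-1.60358e+02  1.30000e-02  4.71250e+01 -5.00000e-03] 0.53
[ 32.3  23.8 -30.1  73.   13.1 100.7  95.3] [ 568.2 -160.4  284.4] [[-0.967, -0.028, -0.252], [-0.026, 1.0, -0.009], [0.253, -0.002, -0.968]]
g [384.89380977 282.32370465  90.08243814] pre [324.6646359  317.0970344  108.71740939] lat [0.5       0.8660254 0.       ]
(540, 100, 290) (0, -15, -30) [ 23.   5. -36.  92.   1.  82.  48.] err [0. 0.] jstep 4.5
(np.float64(324.6646359018962), np.float64(317.09703439666026), 270) (0, 0, 0) [ 12. -12. -51. 106. -11.  79.  26.] err [0. 0.] jstep 3.7
(np.float64(324.6646359018962), np.float64(317.09703439666026), np.float64(108.7174093904336)) (np.float64(-37.49999999999999), np.float64(-64.9519052838329), np.float64(-0.0)) [-45.  40. -50. 122.  75. 112. -71.] err [
[... 1266 characters left out ...]
rr [0. 0.] jstep 19.1
(np.float64(383.0589001221831), np.float64(279.70318209271795), np.float64(90.0824381430521)) (0, 0, 0) [-39.  41. -46. 119.  76. 110. -71.] err [0. 0.] jstep 2.0
(np.float64(383.0589001221831), np.float64(279.70318209271795), 270) (0, 0, 0) [-31.  19. -54. 117.  70. 110. -49.] err [0. 0.] jstep 4.0
(np.float64(383.0589001221831), np.float64(279.70318209271795), 270) (np.float64(57.85088487178853), np.float64(68.94399988070802), np.float64(0.0)) [ -7.  -2. -20. 103. -17.  82.  27.] err [0. 0.] jstep 10.0
(480, 150, 270) (0, 0, 0) [  1.   5. -12.  96. -14.  86.  42.] err [0. 0.] jstep 2.0
(560, 0, 165) (0, 0, 40) [  8.  22. -11.  87.  -1.  87.  90.] err [0. 0.] jstep 6.4
```

View pics/scene9.png

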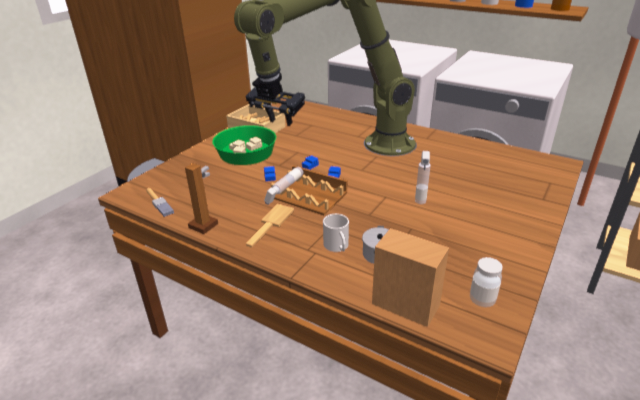

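The picture shows bottle B lying in the left cradle at (285,185), with its head over the open end. Measured axis is y≈-160.3, z≈46.7. For bottle A I simulate tilting at the proven spot and then sliding over.

Run:
```python
from sim import *
from plant import sensors
q=np.array(sensors.state()['joint_positions'])
for dd in (-25,-32,-40):
    u=np.array([np.cos(np.radians(dd)),np.sin(np.radians(dd)),0]);lat=np.array([-u[1],u[0],0])
    zd=u*np.cos(np.radians(15))-np.array([0,0,np.sin(np.radians(15))]);g=np.array([369,291.5,95.])+19*zd;pr=g-72*zd;print(dd,'g',g.round(1),'pre',pr.round(1),'lat',lat.round(3))
    run(q,[((540,100,290),(0,-15,dd),12),((418,486,240),(0,0,0),9),((418,486,140),tuple(-lat*75),10),(tuple(pr),(0,0,0),6),(tuple(g),(0,0,0),3),((*g[:2],240),(0,0,0),5),((470,440,290),(0,0,0),6),((470,440,290),tuple(lat*90),10),((560,0,200),(0,0,-dd),11)])
```

```text
-25 g [385.6 283.7  90.1] pre [322.6 313.1 108.7] lat [0.423 0.906 0.   ]
(540, 100, 290) (0, -15, -25) [ 23.   6. -37.  92.   1.  82.  53.] err [0. 0.] jstep 4.1
(418, 486, 240) (0, 0, 0) [-14.  21. -48.  84.  16.  79.   4.] err [0. 0.] jstep 5.8
(418, 486, 140) (np.float64(-31.696369630552457), np.float64(-67.97308402774874), np.float64(-0.0)) [-59.  40. -30. 100.  82. 102. -51.] err [0. 0.] jstep 7.8
(np.float64(322.6024168025235), np.float64(313.13554836486696), np.float64(108.7174093904336)) (0, 0, 0) [-59.  31. -36. 126.  71. 101. -69.] err [0. 0.] jstep 4.6
(np.float64(385.63309586324624), np.float64(283.74386002014205), np.float64(90.0824381430521)) (0, 0, 0) [-53.  31. -32. 129.  78.  95. -68.] err [0. 0.] jstep 2.5
(np.float64(385.63309586324624), np.float64(283.74386002014205), 240) (0, 0, 0) [-50.   9. -35. 127.  71.  94. -47.] err [0. 0.] jstep 4.5
(470, 440, 290) (0, 0, 0) [-51.  24. -31. 103.  81.  98. -36.] err [0. 0.] jstep 4.4
(470, 440, 290) (np.float64(38.03564355666295), np.float64(81.56770083329849), np.float64(0.0)) [-11.  24. -37.  74.  -1.  89.  20.] err [0. 
[... 1787 characters left out ...]
4336)) (0, 0, 0) [-59.  35. -32. 115.  65. 106. -68.] err [0. 0.] jstep 4.8
(np.float64(383.0589001221831), np.float64(279.70318209271795), np.float64(90.0824381430521)) (0, 0, 0) [-54.  34. -29. 120.  69. 100. -68.] err [0. 0.] jstep 1.9
(np.float64(383.0589001221831), np.float64(279.70318209271795), 240) (0, 0, 0) [-50.  17. -33. 118.  66. 103. -50.] err [0. 0.] jstep 3.8
(470, 440, 290) (0, 0, 0) [-54.  31. -28.  91.  76. 108. -37.] err [0. 0.] jstep 4.9
(470, 440, 290) (np.float64(57.85088487178853), np.float64(68.94399988070802), np.float64(0.0)) [ -7.  19. -38.  80.  -4.  82.   8.] err [0. 0.] jstep 9.1
(560, 0, 200) (0, 0, 40) [ 24.  23. -31.  84.   5.  91.  84.] err [0. 0.] jstep 7.4
```

```bash
python3 -m pendant '{"xyz":[[-0.0117,0.108,0.0025],[-0.0117,0.108,0.0025],[-0.0117,0.108,0.0025],[-0.0117,0.108,0.0025],[-0.0117,0.108,0.0025],[-0.0117,0.108,0.0025],[0,0,0]],"rotation":[[0,-0.167,0],[0,-0.167,0],[0,0,-0.148],[0,0,-0.148],[0,0,-0.148],[0,0,-0.148],[0,0,0]],"jaw":[1,1,1,1,1,1,1]}';python3 -m pendant '{"xyz":[[-0.034,0.107,-0.014],[-0.034,0.107,-0.014],[-0.034,0.107,-0.014],[-0.034,0.107,-0.014],[-0.034,0.107,-0.014],[-0.034,0.107,-0.014],[-0.034,0.107,-0.014],[-0.034,0.107,-0.014],[-0.034,0.107,-0.014],[0,0,0]],"rotation":[[0,0,0],[0,0,0],[0,0,0],[0,0,0],[0,0,0],[0,0,0],[0,0,0],[0,0,0],[0,0,0],[0,0,0]],"jaw":[1,1,1,1,1,1,1,1,1,1]}';python3 -m pendant '{"xyz":[[0,0,-0.025],[0,0,-0.025],[0,0,-0.025],[0,0,-0.025],[0,0,-0.025],[0,0,-0.025],[0,0,-0.025],[0,0,-0.025],[0,0,-0.025],[0,0,-0.025],[0,0,0]],"rotation":[[-0.0704,-0.151,0],[-0.0704,-0.151,0],[-0.0704,-0.151,0],[-0.0704,-0.151,0],[-0.0704,-0.151,0],[-0.0704,-0.151,0],[-0.0704,-0.151,0],[-0.0704,-0.151,0],[-0.0704,-0.151,0],[-0.0704,-0.151,0],[0,0,0]],"jaw":[1,1,1,1,1,1,1,1,1,1,1]}'
```

```text
t: 33.85
position: [537.0, 103.4, 285.9]
ee_rot: [[-0.909, 0.418, -0.004], [0.418, 0.909, -0.005], [0.002, -0.006, -1.0]]
force: [-0.2, -1.6, 0.0]
opening: 86.9
gripper_force: 0.0
t: 35.1
position: [413.0, 486.1, 234.1]
ee_rot: [[-0.908, 0.418, -0.007], [0.418, 0.908, -0.006], [0.004, -0.009, -1.0]]
force: [0.2, 0.5, 0.2]
opening: 87.1
gripper_force: 0.0
t: 36.48
position: [416.2, 481.5, 131.7]
ee_rot: [[-0.238, 0.429, 0.871], [0.103, 0.903, -0.417], [-0.966, -0.009, -0.259]]
force: [-1.2, -0.1, -0.9]
opening: 86.9
gripper_force: 0.0
```

```bash
python3 -m pendant '{"xyz":[[-0.047,-0.084,-0.0115],[-0.047,-0.084,-0.0115],[-0.047,-0.084,-0.0115],[-0.047,-0.084,-0.0115],[-0.047,-0.084,-0.0115],[0,0,0]],"rotation":[[0,0,0],[0,0,0],[0,0,0],[0,0,0],[0,0,0],[0,0,0]],"jaw":[1,1,1,1,1,1]}'
python3 - <<'E'
from h import *
from scipy.optimize import least_squares
s=sensors.state();print(np.round(s['joint_positions'],1),s['position'],s['ee_rot'][:,2])
d=snap('wrist');P=cloud(d)
q=P[(np.hypot(P[...,0]-369,P[...,1]-291)<40)&(P[...,2]>30)&(P[...,2]<140)];print(len(q))
r=least_squares(lambda p:np.hypot(q[:,0]-p[0],q[:,1]-p[1])-20,(369,291),loss='soft_l1');print(r.x,np.std(r.fun))
c=np.array([*r.x,95]);z=np.array(s['ee_rot'])[:,2];print('delta/400',(c+19*z-s['position'])/400, 'tool',np.array(s['ee_rot']).T@(c+19*z-s['position']))
E
```

```text
t: 37.22
position: [322.7, 313.9, 114.1]
ee_rot: [[-0.234, 0.431, 0.872], [0.112, 0.903, -0.416], [-0.966, 0.0, -0.26]]
force: [1.0, 0.7, 0.4]
opening: 86.8
gripper_force: 0.0
[-60.2  34.2 -36.  122.1  68.2 104.2 -71.7] [322.68720554 313.85963653 114.14305913] [ 0.87161994 -0.41566366 -0.25981224]
8018
[368.19631278 291.15862833] 0.6130835109963614
delta/400 [ 0.15517472 -0.07649654 -0.06019873] tool [ 5.274187   -0.90308451 73.07623062]
```

```bash
python3 -m pendant '{"xyz":[[0.0388,-0.0191,-0.015],[0.0388,-0.0191,-0.015],[0.0388,-0.0191,-0.015],[0.0388,-0.0191,-0.015],[0,0,0],[0,0,0],[0,0,0],[0,0,0],[0,0,0],[0,0,0],[0,0,0],[0,0,0]],"rotation":[[0,0,0],[0,0,0],[0,0,0],[0,0,0],[0,0,0],[0,0,0],[0,0,0],[0,0,0],[0,0,0],[0,0,0],[0,0,0],[0,0,0]],"jaw":[1,1,1,1,1,0,0,0,0,0,0,0]}' 45;python3 -m pendant '{"xyz":[[0,0,0.03],[0,0,0.08],[0,0,0.1],[0,0,0.1],[0,0,0.07],[0,0,0]],"rotation":[[0,0,0],[0,0,0],[0,0,0],[0,0,0],[0,0,0],[0,0,0]],"jaw":[0,0,0,0,0,0]}'
```

```text
t: 38.78
position: [384.3, 285.0, 88.6]
ee_rot: [[-0.234, 0.429, 0.872], [0.112, 0.903, -0.415], [-0.966, 0.0, -0.259]]
force: [0.1, 0.4, 0.2]
opening: 39.0
gripper_force: 45.0
t: 39.52
position: [384.3, 285.5, 243.0]
ee_rot: [[-0.232, 0.429, 0.873], [0.116, 0.903, -0.413], [-0.966, 0.006, -0.259]]
force: [-0.4, 0.7, -2.0]
opening: 39.1
gripper_force: 45.0
```

```bash
python3 -m pendant '{"xyz":[[0.043,0.0775,0.0235],[0.043,0.0775,0.0235],[0.043,0.0775,0.0235],[0.043,0.0775,0.0235],[0.043,0.0775,0.0235],[0,0,0]],"rotation":[[0,0,0],[0,0,0],[0,0,0],[0,0,0],[0,0,0],[0,0,0]],"jaw":[0,0,0,0,0,0]}';python3 -m pendant '{"xyz":[[0,0,0],[0,0,0],[0,0,0],[0,0,0],[0,0,0],[0,0,0],[0,0,0],[0,0,0],[0,0,0],[0,0,0],[0,0,0]],"rotation":[[0.0858,0.1806,0],[0.0858,0.1806,0],[0.0858,0.1806,0],[0.0858,0.1806,0],[0.0858,0.1806,0],[0.0858,0.1806,0],[0.0858,0.1806,0],[0.0858,0.1806,0],[0.0858,0.1806,0],[0.0858,0.1806,0],[0,0,0]],"jaw":[0,0,0,0,0,0,0,0,0,0,0]}';python3 -m pendant '{"xyz":[[0.015,-0.11,0],[0.015,-0.11,0],[0.015,-0.11,0],[0.015,-0.11,0],[0.015,-0.11,0],[0.015,-0.11,0],[0.015,-0.11,0],[0.015,-0.11,0],[0.015,-0.11,0],[0.015,-0.11,0],[0,0,0],[0,0,0]],"rotation":[[0,0,0.058],[0,0,0.058],[0,0,0.058],[0,0,0.058],[0,0,0.058],[0,0,0.058],[0,0,0.058],[0,0,0.058],[0,0,0.058],[0,0,0.058],[0,0,0],[0,0,0]],"jaw":[0,0,0,0,0,0,0,0,0,0,0,0]}'
python3 - <<'E'
from bot import *
R,x,g=bottle(('side','wrist'));print(x.round(1),g.round(1),R[:,2])
axisfit(R,g,('side','wrist'))
E
```

```text
t: 40.28
position: [471.0, 440.9, 285.9]
ee_rot: [[-0.236, 0.43, 0.871], [0.112, 0.903, -0.415], [-0.965, -0.0, -0.261]]
force: [-0.1, -0.1, -1.9]
opening: 39.0
gripper_force: 45.0
t: 41.65
position: [473.5, 435.8, 283.5]
ee_rot: [[-0.868, 0.436, -0.237], [0.423, 0.9, 0.107], [0.26, -0.007, -0.966]]
force: [1.1, -0.7, -2.4]
opening: 39.0
gripper_force: 45.0
t: 43.15
position: [529.3, 2.5, 287.5]
ee_rot: [[-0.966, -0.015, -0.259], [-0.014, 1.0, -0.004], [0.259, -0.001, -0.966]]
force: [-0.7, 0.8, -2.1]
opening: 39.2
gripper_force: 45.0
side 1213
wrist 23153
[529.3   2.5 287.5] [534.2   2.5 305.8] [-0.25920194 -0.00446648 -0.96581282]
side 724 lat/up offset [ 1.  -0.7] slopes deg [0.8 0.4] res 1.08 foot t -93.8 az 0.8
wrist 11311 lat/up offset [ 0.7 -0.7] slopes deg [0.8 0.1] res 0.58 foot t -92.9 az 0.8
```

```bash
python3 -m pendant '{"xyz":[[0.0425,-0.004,-0.1],[0.0425,-0.004,-0.1],[0,0,-0.1],[0,0,-0.1],[0,0,-0.08],[0,0,0],[0,0,0]],"rotation":[[0,0,-0.022],[0,0,0],[0,0,0],[0,0,0],[0,0,0],[0,0,0],[0,0,0]],"jaw":[0,0,0,0,0,0,0]}'
python3 - <<'E'
from bot import *
R,x,g=bottle(('side','wrist'));print(x.round(1),g.round(1),R[:,2])
axisfit(R,g,('side','wrist'))
E
```

```text
t: 44.12
position: [565.0, -2.0, 97.0]
ee_rot: [[-0.966, 0.004, -0.257], [0.004, 1.0, 0.001], [0.257, 0.0, -0.966]]
force: [0.6, 0.5, -1.2]
opening: 39.2
gripper_force: 45.0
side 808
wrist 22585
[565.  -2.  97.] [569.9  -2.  115.4] [-0.25734232  0.00112234 -0.96631965]
side 484 lat/up offset [ 1.1 -0.8] slopes deg [0.9 0.7] res 1.28 foot t -94.1 az -0.2
wrist 11257 lat/up offset [ 0.  -0.4] slopes deg [0.6 0.3] res 0.58 foot t -92.8 az -0.2
```

```bash
python3 -m pendant '{"xyz":[[-0.005,0.005,-0.08],[0,0,-0.05],[0,0,-0.02],[0,0,-0.015],[0,0,-0.008],[0,0,0],[0,0,0]],"rotation":[[0,0,0],[0,0,0],[0,0,0],[0,0,0],[0,0,0],[0,0,0],[0,0,0]],"jaw":[0,0,0,0,0,0,0]}'
python3 - <<'E'
from bot import *
d=snap('wrist');P=cloud(d)
q=P[(P[...,0]>440)&(P[...,0]<545)&(np.abs(P[...,1])<6)]
for a in range(452,545,6):
    k=(q[:,0]>=a)&(q[:,0]<a+6); print(a,k.sum(),np.percentile(q[k,2],[50,95]).round(1) if k.sum() else '')
E
```

```text
t: 45.1
position: [562.8, -0.7, 29.9]
ee_rot: [[-0.966, 0.004, -0.259], [0.004, 1.0, 0.0], [0.259, -0.001, -0.966]]
force: [-4.4, -0.7, 13.1]
opening: 38.9
gripper_force: 45.1
452 127 [56.9 57.7]
458 430 [55.9 57.8]
464 55 [48.8 54.8]
470 79 [66.4 67.5]
476 291 [66.6 67.8]
482 307 [66.7 67.8]
488 298 [67.1 68.1]
494 321 [67.1 68.1]
500 339 [67.1 68.2]
506 345 [67.2 68.3]
512 340 [67.1 68.3]
518 350 [67.2 68.2]
524 354 [67.2 68.3]
530 338 [67.  68.2]
536 336 [66.6 67.7]
542 180 [66.8 67.8]
```

Seated the same way as B. I release, retreat and check.

```bash
python3 -m pendant '{"xyz":[[0,0,0],[0,0,0],[0,0,0],[0,0,0.05],[0,0,0.1],[0,0,0.12],[0,0,0.12],[0,0,0.12],[-0.05,0,0.1],[-0.05,0,0],[0,0,0],[0,0,0]],"rotation":[[0,0,0],[0,0,0],[0,0,0],[0,0,0],[0,0,0],[0,0,0],[0,0,0],[0,0,0],[0,0,0],[0,0,0],[0,0,0],[0,0,0]],"jaw":[0.7,0.7,0.7,0.7,0.7,0.7,0.7,0.7,0.7,0.7,0.7,0.7]}'
python3 - <<'E'
from bot import *
for n in ('scene','side','wrist'):
    d=snap(n,n+'12.png');P=cloud(d)
    for y in (0,-160):
        q=P[(P[...,0]>476)&(P[...,0]<610)&(np.abs(P[...,1]-y)<30)&(P[...,2]>42)&(P[...,2]<75)]
        f=lambda v:np.hypot(q[:,1]-v[0]-v[1]*(q[:,0]-546),q[:,2]-v[2]-v[3]*(q[:,0]-546))-20
        r=least_squares(f,[y,0,46,0],loss='soft_l1',f_scale=.5) if len(q)>60 else None;print(n,y,len(q),r.x.round(3) if r else '')
        k=P[(np.abs(P[...,1]-y)<5)&(P[...,2]>62)&(P[...,2]<72)&(P[...,0]>440)&(P[...,0]<560)]
        if len(k)>10: print('foot x',np.percentile(k[:,0],1).round(1))
    hsv=cv2.cvtColor(d['color'],cv2.COLOR_RGB2HSV).astype(int)
    m=(hsv[...,0]>12)&(hsv[...,0]<38)&(hsv[...,1]<110)&(hsv[...,2]>130)&(P[...,2]>8)&(P[...,2]<60)&(np.hypot(P[...,0]-389,P[...,1]+495)<135)
    N,L,st,ce=cv2.connectedComponentsWithStats(m.astype(np.uint8))
    print([(st[i,4],np.round(P[L==i].mean(0)).tolist()) for i in range(1,N) if st[i,4]>25])
E
```

```text
t: 46.65
position: [522.6, -1.3, 270.6]
ee_rot: [[-0.966, 0.006, -0.259], [0.006, 1.0, 0.001], [0.259, -0.0, -0.966]]
force: [0.4, 0.0, -0.3]
opening: 60.7
gripper_force: 0.0
scene 0 285 [ 5.2500e-01  1.1000e-02  4.7853e+01 -8.0000e-03]
foot x 471.7
scene -160 265 [-1.59414e+02  5.00000e-03  4.75220e+01 -6.00000e-03]
foot x 468.9
[(np.int32(132), [342.0, -481.0, 31.0]), (np.int32(144), [410.0, -514.0, 38.0])]
side 0 702 [-1.8500e-01  7.0000e-03  4.6728e+01 -6.0000e-03]
foot x 474.9
side -160 581 [-1.60045e+02  8.00000e-03  4.68380e+01 -5.00000e-03]
foot x 474.5
[(np.int32(485), [356.0, -501.0, 33.0]), (np.int32(247), [436.0, -483.0, 33.0])]
wrist 0 2673 [-4.5100e-01  1.4000e-02  4.7187e+01 -5.0000e-03]
foot x 473.3
wrist -160 1738 [-1.6065e+02  8.0000e-03  4.7229e+01  1.0000e-03]
foot x 474.9
[(np.int32(682), [339.0, -483.0, 32.0]), (np.int32(1228), [418.0, -501.0, 33.0])]
```

View pics/scene12.png

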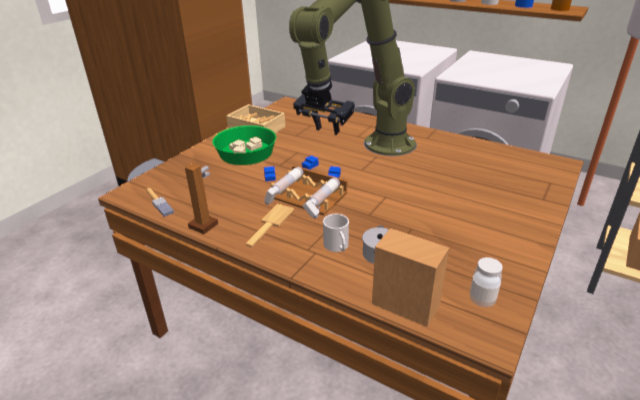

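View pics/wrist12.png

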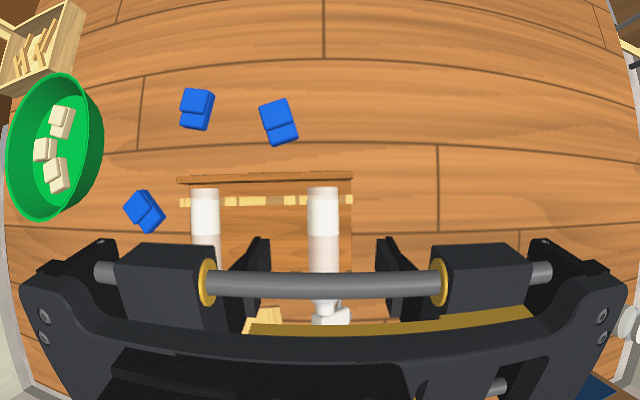

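Both bottles lie in their cradles with their feet at the end board (scene (287,183) and (323,195)). The three soaps are in the basin and no other cream soap is in view. I hand the job in.

```bash
python3 -c "
from plant import workorder
print(workorder.close_job())"
```

```text
the job is handed in; nothing more can be done
None
```

I handed the job in at about 47 s with the three soap ends I found in the basin and both bottles lying in the rack's two outer cradles, feet at the end board. The hand-in call returned no verdict.

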